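Mark a batch of embossed plaques on the pinned bed

ROBOT

A 7-joint arm with a two-finger parallel gripper is mounted at the origin on the work surface. World frame = base frame: x ahead of the robot, y to its left, z up, the work surface at z = 0. Lengths are in m, angles in rad, forces in N, time in s.
With the tool pointing down it reaches from about 0.4 to 0.85 m from the base axis. Payload 4.5 kg.
Tool frame: the origin (TCP) lies midway between the tips of the shut fingers; the grasp point (between the pads) lies 19 mm behind it (r.grip_point_offset is the distance from the TCP to the grasp point, in m); z points along the fingers, y is the line along which they close (so a half turn about z gives the same grasp; the last joint's range is limited). The gripper opens to 88 mm and grips with 3 to 60 N. Pads are 18 mm wide; open, the fingers measure 123 mm over their backs; the gripper's body (75 mm by 187 mm) begins 45 mm behind the grasp point.
Start: joints at [-1.099, 0.689, -0.195, 1.565, 0.157, 0.902, -0.215], TCP at [0.265, 0.566, 0.239] pointing down, gripper open.
Joint ranges: [-3.01, 3.01], [-0.46, 2.08], [-1.47, 1.51], [0.13, 2.56], [-1, 4.14], [0.04, 2.09], [-2.66, 2.66]. Speed limits (rad/s): [2.57, 2.57, 3.14, 3.14, 3.14, 3.14, 3.14].

INTERFACE

Orientations are given as a unit quaternion [x, y, z, w].
In Python, from plant import r, optics gives the robot as it stands.
- The arm moves only by the shell command python3 -m pendant 'ROWS' [OPENING] [FORCE]. ROWS is JSON, a list of rows, each a list of 6 numbers: the shift along the tool's x, y, z as a fraction of full scale, then the turn, a rotation vector about the tool's x, y, z as a fraction of full scale. A call has 1 to 5 rows; each row shifts and turns the commanded pose from where the row before left it, along the tool's axes as they then stand; what a row does not reach is not made up. Full scale, the value 1, is 0.025 m for a shift and pi rad for a turn. A row lasts 1/12 s, in which the tool goes at most 41.7 mm and 7.16 degrees, less where a joint would pass 70% of its speed; a pose out of reach is approached as far as the arm can. A call with a number of a shift or a turn outside -1 to 1 is refused whole. A call with a gripper value outside its range is refused whole. OPENING is the opening, from -1 (shut) to 1 (fully open), set as the call begins (- or left out, the last holds). The fingers move at their own pace and stop on an object; FORCE is the grip in N (left out, the last holds). Time passes only in rows, so rows that do not move let the fingers close. It gives the time, the measured TCP pose, the force, the opening and the grip force at its end, in the units of the state.
- r.get_state(): the state, without advancing time (a new reading comes with each control period).
- optics.snapshot(name): name is "side" or "top"; returns (picture, depth): 400x640x3 uint8, blue, green, red; 400x640 float32, m along the optical axis (not along the pixel's ray), 0 where there is no reading.
- optics.calibration(name): a dict with "vfov" (degrees; the focal length in pixels is half the picture's height over the tangent of half this angle, whatever the lens; pixels are square), "cx", "cy" (the principal point, pixels), "cam_to_world" (4x4, takes a point from camera to world coordinates). Camera axes: x right, y up, looking along -z (the intrinsics and any distortion apply to the point x, -y, -z); pixel columns grow to the right and rows downward; lengths in m; the calibration is good to about 2 mm. A picture is of the moment at which its call begins. calibration takes no time and is no camera call.
- r.finish_job(): hands the job in; it is judged then, once.
The state is a dict: "clock": time; "q": joint angles; "qd": joint speeds; "joint_torque": joint torques, N m; "tool_pos": TCP position; "eef_rot": TCP orientation; "contact_force": force on the tool from outside, world axes, zero at the start; "moment": the same for the moment, N m; "opening": opening from 0.0 (shut) to 1.0 (fully open); "finger_force": force on a finger pad.
Only numpy, scipy, OpenCV 4.12 (cv2) and the standard library are available. Lean on these libraries where they do the work, as an engineer would, in place of code of your own. Each camera call takes 0.05 s, during which the arm holds its last target. There are 200 camera calls.

TASK

Put every waiting plaque from the black board fully home on a pair of dowel pins of the aluminium marking bed, in any nest, and let go. With all of them lying home, start the marking by pressing the green key just until you feel it click (the force drops) and not on to its stop, let it come up, then press the amber release key in the same way, the plaques still home. Then move all plaques to the cork board, lying flat on it, relief up and side by side, and leave the bowl, hammer and jar alone.

Things in the scene. Friction and masses are not known exactly. Their poses are not given: they have to be found in the camera images.
- plaque_silver: silver embossed sheet 44 x 36 mm on a blue carrier plate 84 (own x) x 44 (own y) x 14 mm thick, 0.14 kg; relief up to 3 mm high, seen only, not felt. Two round holes, 10 mm across, go right through on the own x axis, 31 mm either side of the middle. Origin: centre of the underside, z up through the relief. May be turned end for end
- plaque_copper: copper embossed sheet 44 x 36 mm on a blue carrier plate 84 (own x) x 44 (own y) x 14 mm thick, 0.14 kg; relief up to 3 mm high, seen only, not felt. Two round holes, 10 mm across, go right through on the own x axis, 31 mm either side of the middle. Origin: centre of the underside, z up through the relief. May be turned end for end
- plaque_brass: brass embossed sheet 44 x 36 mm on a blue carrier plate 84 (own x) x 44 (own y) x 14 mm thick, 0.14 kg; relief up to 3 mm high, seen only, not felt. Two round holes, 10 mm across, go right through on the own x axis, 31 mm either side of the middle. Origin: centre of the underside, z up through the relief. May be turned end for end
- plaque_enamel: green enamelled embossed sheet 44 x 36 mm on a blue carrier plate 84 (own x) x 44 (own y) x 14 mm thick, 0.14 kg; relief up to 3 mm high, seen only, not felt. Two round holes, 10 mm across, go right through on the own x axis, 31 mm either side of the middle. Origin: centre of the underside, z up through the relief. May be turned end for end
- bed: fixed aluminium bed, 120 (own x) x 290 (own y) x 12 mm thick, origin at the centre of its underside. Four nests side by side, 78 mm apart along own y, each with two steel dowel pins in line along own x, 31 mm either side of the nest middle; pins 8 mm thick, 10 mm high above the bed top, the upper 5.5 mm tapering to 3.6 mm
- nest0 (a point): middle of nest 0, midway between its two pins, on the bed's top face (12 mm above the table); same axes as the bed. A plaque is home when it lies flat on the bed over both pins: its origin at this point
- nest1 (a point): middle of nest 1, midway between its two pins, on the bed's top face (12 mm above the table); same axes as the bed. A plaque is home when it lies flat on the bed over both pins: its origin at this point
- nest2 (a point): middle of nest 2, midway between its two pins, on the bed's top face (12 mm above the table); same axes as the bed. A plaque is home when it lies flat on the bed over both pins: its origin at this point
- nest3 (a point): middle of nest 3, midway between its two pins, on the bed's top face (12 mm above the table); same axes as the bed. A plaque is home when it lies flat on the bed over both pins: its origin at this point
- slate: fixed black board for waiting plaques, 200 (own x) x 180 (own y) x 4 mm thick, origin at the centre of its underside
- cork: fixed cork board for finished plaques, 200 (own x) x 180 (own y) x 4 mm thick, origin at the centre of its underside
- green_box: grey fixed box of the green key, 64 x 64 x 30 mm with a 2 mm black collar 44 mm across on top, origin at the centre of its underside
- amber_box: grey fixed box of the amber key, 64 x 64 x 30 mm with a 2 mm black collar 44 mm across on top, origin at the centre of its underside
- green_top (a point): centre of the flat top of the round green key cap, 32 mm across, 46 mm above its box's underside when up. Goes straight down 10 mm to a stop. Force: 4 N at first, 6.2 N at 2.5 mm (dome snaps), falling to 2.8 N at 7.5 mm, up to 5 N at 10 mm. Clicked counts from 3.5 mm down, held 0.05 s; over 8.8 mm is too far. Springs back up
- amber_top (a point): centre of the flat top of the round amber key cap, 32 mm across, 46 mm above its box's underside when up. Goes straight down 10 mm to a stop. Force: 4 N at first, 6.2 N at 2.5 mm (dome snaps), falling to 2.8 N at 7.5 mm, up to 5 N at 10 mm. Clicked counts from 3.5 mm down, held 0.05 s; over 8.8 mm is too far. Springs back up
- glass_bowl: bystander, leave alone: clear glass bowl, rim 100 mm across, 45 mm high
- hammer: bystander, leave alone: chasing hammer with wooden handle, 240 mm long, lying down
- polish: bystander, leave alone: closed jar with white cap, 56 mm across, 110 mm high
Not all that is in view belongs to the job. What is shaped like the plaque_brass but pink or white is not meant.

How it is judged:
By the outcome, as a careful person would: the job done as asked, in the order asked, and still so for the second after the job is handed in, with the robot touching nothing.
Of plaque_silver, plaque_copper, plaque_brass, plaque_enamel only 3 to 4 are there at a start; the rules pass over those that are not, and their reading is None.
At some moment in a run one of plaque_silver, plaque_copper, plaque_brass, plaque_enamel may be knocked a few centimetres aside while the robot is not near it.
Once in a run the grip may slacken for a moment while it holds something.
It also fails if it takes over 208 s, if anything falls off the work surface, if the arm or the gripper's body presses on something with over 40 N, if the wrist force passes 120 N, or if a joint passes its speed limit or range.

## Working session

There is one attempt and no reset: what is moved stays moved. The work goes in short steps, Python scripts to look and compute and a shell command to move; the robot and the scene stay as the last step left them, time stands still between calls to the robot, and variables do not carry over. Pictures are saved under pics/ and viewed, at most 14 in all, crops included, and the job is handed in when it is done.

```bash
ls; mkdir -p pics
python3 - <<'E'
from plant import r, optics
import cv2,numpy as np
print(r.get_state())
for n in("top","side"):
    im,d=optics.snapshot(n); cv2.imwrite(f"pics/{n}0.png",im); np.savez(f"{n}0.npz",im=im,d=d)
    print(n,optics.calibration(n), np.isfinite(d).all(), (d>0).mean())
E
```

```text
pics
{'clock': 0.0, 'q': array([-1.09920603,  0.68998494, -0.19449485,  1.56634353,  0.1573108 ,
        0.90252099, -0.21507557]), 'qd': array([-0.00019306,  0.00060605, -0.00068303, -0.00126563,  0.00102551,
        0.00030811, -0.00163513]), 'joint_torque': array([-3.40578772e-04, -5.27562046e+01, -1.26696356e+00, -1.53431010e+01,
       -5.26156614e-02,  6.32193260e-03,  1.52779421e-04]), 'tool_pos': array([0.26474903, 0.56544885, 0.2379091 ]), 'eef_rot': array([ 2.17102021e-01,  9.76148474e-01, -9.24232034e-04, -1.24149292e-04]), 'contact_force': array([-0.28132403, -0.61680131, -0.4812889 ]), 'moment': array([ 0.01562173, -0.00263957,  0.00661892]), 'finger_force': 0.0, 'opening': 0.9996412125133655}
top {'vfov': 47.90159972700537, 'cx': 320.96258594346847, 'cy': 200.03971057786543, 'cam_to_world': array([[ 0.01583144,  0.99236923, -0.12228115,  0.4790544 ],
       [-0.99984642,  0.01663157,  0.00552537,  0.05595893],
       [ 0.00751694,  0.12217489,  0.99248012,  1.17997767],
       [ 0.        ,  0.        ,  0.        ,  1.        ]])} True 0.996
side {'vfov': 56.97929169871635, 'cx': 316.73537499529107, 'cy': 199.03993569794608, 'cam_to_world': array([[ 0.95842124,  0.17860786, -0.22254879,  0.36056243],
       [-0.28532682,  0.61120258, -0.73825471, -0.78294707],
       [ 0.0041643 ,  0.77105813,  0.63675114,  0.78881462],
       [ 0.        ,  0.        ,  0.        ,  1.        ]])} True 0.99619921875
```

View pics/top0.png

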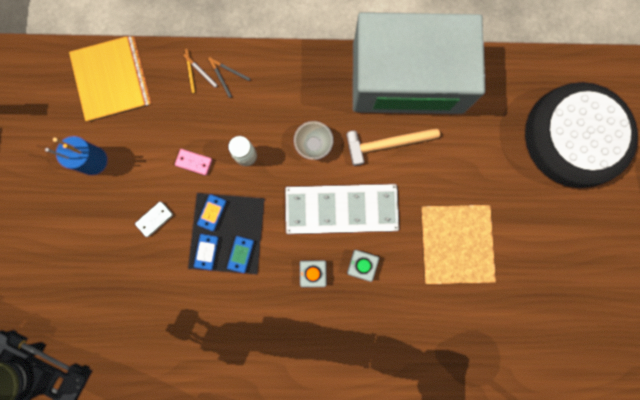

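View pics/side0.png

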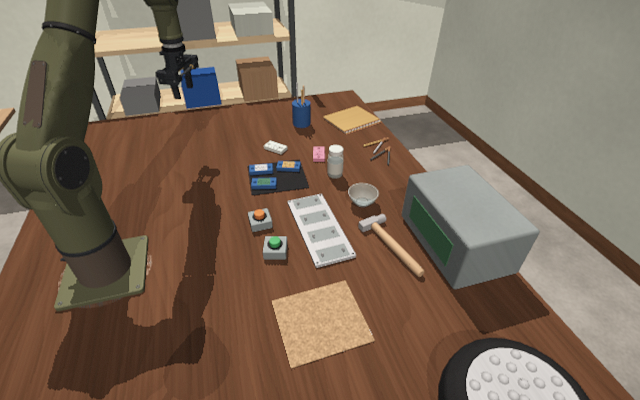

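Top view: silver (205,252), brass (210,212) and enamel (240,254) lie on the slate. There is no copper; the pink (193,161) and white (153,219) blocks are decoys. The bed is at (342,208), amber key at (312,273), green key at (364,265) and cork at (458,244).

```bash
cat > h.py <<'E'
import cv2,numpy as np
from plant import r,optics
from scipy.spatial.transform import Rotation as R
def cal(n):
    c=optics.calibration(n); return c,200/np.tan(np.radians(c["vfov"])/2),np.array(c["cam_to_world"])
def cast(n,uv,z):
    c,f,T=cal(n); uv=np.atleast_2d(uv).astype(float)
    d=np.c_[(uv[:,0]-c["cx"])/f,-(uv[:,1]-c["cy"])/f,-np.ones(len(uv))]@T[:3,:3].T
    o=T[:3,3]; return o+d*((z-o[2])/d[:,2])[:,None]
def proj(n,p):
    c,f,T=cal(n); q=(np.atleast_2d(p)-T[:3,3])@T[:3,:3]
    return np.c_[c["cx"]+f*q[:,0]/-q[:,2],c["cy"]-f*q[:,1]/-q[:,2]]
def blobs(mask,amin=60,roi=None):
    m=mask.astype(np.uint8)
    if roi: k=np.zeros_like(m); k[roi[1]:roi[3],roi[0]:roi[2]]=1; m&=k
    m=cv2.morphologyEx(m,cv2.MORPH_CLOSE,np.ones((3,3),np.uint8))
    cs,_=cv2.findContours(m,cv2.RETR_EXTERNAL,cv2.CHAIN_APPROX_NONE)
    return sorted([c[:,0,:] for c in cs if cv2.contourArea(c)>amin],key=lambda c:c[:,0].mean())
def rect(n,c,z):
    "filled contour cast to plane z: centre, sizes, angle of the long axis (deg, -90..90 from world x)"
    P=cast(n,c,z)[:,:2]; (cx,cy),(w,h),a=cv2.minAreaRect((P*1000).astype(np.float32))
    if w<h: w,h,a=h,w,a+90
    M=cv2.moments((P*10000).astype(np.float32).reshape(-1,1,2))
    return np.r_[cx,cy,w,h,(a+90)%180-90, M["m10"]/M["m00"]/10,M["m01"]/M["m00"]/10]
def hsv(im): return [x.astype(int) for x in cv2.split(cv2.cvtColor(im,cv2.COLOR_BGR2HSV))]
def go(xyz=None,a=None):
    """what a move to TCP xyz with tool y turned a deg from world y takes"""
    s=r.get_state(); Q=R.from_quat(s["eef_rot"]).as_matrix(); p=s["tool_pos"]
    cur=np.degrees(np.arctan2(-Q[0,1],Q[1,1]))
    print("pos",np.round(p,4),"a %.2f"%cur,"tiltz",np.round(Q[:,2],4))
    if a is not None:
        d=(a-cur+90)%180-90; print("turn z units %.4f (deg %.2f)"%(-d/180,d))
    if xyz is not None: print("shift units now-axes",np.round(Q.T@(np.array(xyz)-p)/.025,3))
E
python3 - <<'E'
from h import *
np.set_printoptions(precision=1,suppress=True)
im=np.load("top0.npz")["im"]; h,s,v=hsv(im)
blue=(abs(h-107)<14)&(s>140)&(v>60)
for c in blobs(blue,100,(180,180,275,285)): print("blue",c.mean(0),rect("top",c,.018))
for c in blobs((s<40)&(v>190),500,(270,170,410,250)): print("bed",rect("top",c,.012))
for c in blobs((abs(h-19)<6)&(s>80)&(v>170),2000,(410,190,510,300)): print("cork",rect("top",c,.004))
for c in blobs((v<50),1000,(170,180,280,285)): print("slate",rect("top",c,.004))
for n,k in(("green",62),("amber",15)):
    for c in blobs((abs(h-k)<10)&(s>150)&(v>120),60,(295,245,385,290)): print(n,rect("top",c,.046))
A=cv2.resize(im[185:285,185:285],None,fx=6,fy=6,interpolation=2); B=cv2.resize(im[178:240,278:408],None,fx=6,fy=6,interpolation=2)
cv2.imwrite("pics/c1.png",A); cv2.imwrite("pics/c2.png",B)
E
```

```text
blue [208.  252.1] [484.8 342.   86.6  50.7  -8.9 484.9 340.7]
blue [213.6 213.2] [585.8 332.3  87.3  50.6 -20.6 585.2 331.3]
blue [240.  254.1] [479.9 254.   87.6  50.1 -13.8 480.2 254.1]
bed [602.   -4.1 290.3 121.2 -87.4 601.9  -3.8]
cork [ 515.7 -308.8  205.   185.1    2.4  515.7 -309. ]
green [456.  -59.1  31.9  31.4 -44.7 456.4 -59.1]
amber [434.4  67.8  32.4  31.9 -89.1 434.5  67.7]
amber [451.7   0.4 223.3 108.6 -89.1 457.1  -2.4]
```

View pics/c1.png

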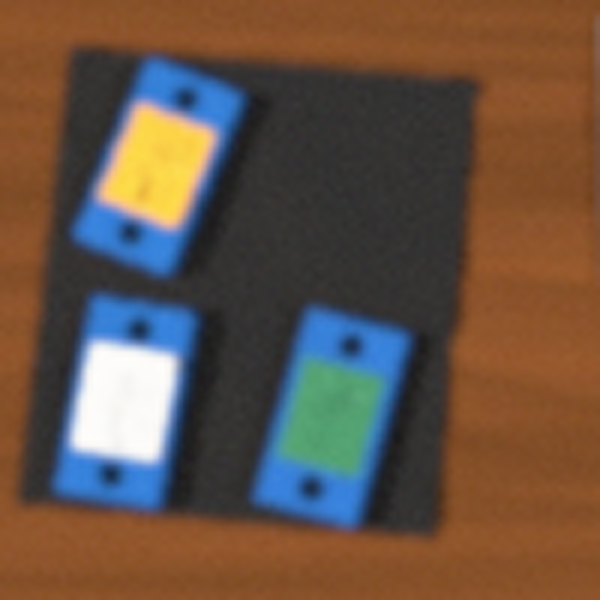

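View pics/c2.png

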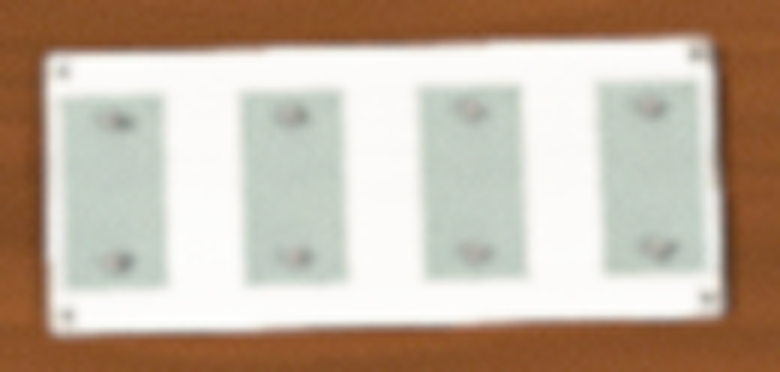

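The first crop shows the plaques with clear hole pairs, and the second shows four nests with their pins. The blue mask includes a side face, so I'll refine with the sheets, the holes and the nest pads.

```bash
cat >> h.py <<'E'
def plaques(im,n="top",z=.018,roi=None):
    "sheet-centred measurement, by colour; angle from the sheet-and-carrier outline of bright blue"
    h,s,v=hsv(im); out={}
    M={"brass":(abs(h-22)<8)&(s>120)&(v>190),"silver":(s<50)&(v>200),"enamel":(abs(h-75)<15)&(s>70)&(v>60)&(v<210)}
    blue=(abs(h-107)<14)&(s>120)&(v>60)
    for k,m in M.items():
        for c in blobs(m,80,roi):
            q=rect(n,c,z+.001)
            if 30<q[2]<52 and 25<q[3]<44:
                u,w=c.mean(0).astype(int)
                if blue[max(0,w-22):w+22,max(0,u-22):u+22].sum()>80: out[k]=q
    return out
E
python3 - <<'E'
from h import *
np.set_printoptions(precision=1,suppress=True)
im=np.load("top0.npz")["im"]; h,s,v=hsv(im); g=v.astype(np.float32)
for k,q in plaques(im,roi=(180,180,275,285)).items(): print(k,q)
blue=(abs(h-107)<14)&(s>140)
print("blue v pct",np.percentile(v[blue&(v>60)],[10,30,50,70,90]))
for c in blobs(blue&(v>165),100,(180,180,275,285)): print("bright",rect("top",c,.018))
# holes: dark centroids inside sheets' ends
for nm,uv in dict(b=[(185,98),(130,232)],s=[(140,329),(110,474)],e=[(350,345),(310,488)]).items():
    P=[]
    for a in uv:
        a=np.array(a)/6+185-.4; u0,w0=np.round(a).astype(int)
        yy,xx=np.mgrid[w0-3:w0+4,u0-3:u0+4]; W=np.clip(140-g[w0-3:w0+4,u0-3:u0+4],0,None)
        P.append(cast("top",[(W*xx).sum()/W.sum(),(W*yy).sum()/W.sum()],.017)[0,:2]*1000)
    d=P[0]-P[1]; print("holes",nm,(P[0]+P[1])/2,np.linalg.norm(d),np.degrees(np.arctan2(d[1],d[0])))
for c in blobs((g<225)&(s<45)&(g>100),300,(283,183,400,232)):print("nest",rect("top",c,.012))
E
```

```text
brass [585.7 333.2  40.1  33.2 -20.7 585.6 333.5]
silver [484.7 343.3  45.3  37.8  -8.6 484.7 343.2]
enamel [479.5 255.1  41.1  33.6 -13.  479.6 255.1]
blue v pct [ 73. 122. 171. 200. 214.]
bright [479.4 255.1  82.7  43.5 -14.1 479.1 255. ]
holes b [585.9 333.8] 61.92969402809451 -19.87678779155097
holes s [484.5 343.4] 62.10749021875696 -8.48331870179118
holes e [479.6 255.3] 62.24108782762148 -13.761675888166431
nest [589.4 116.5  96.7  52.    1.2 596.  116.2]
nest [600.6  34.7  83.9  43.1   3.4 601.1  34.8]
nest [603.7 -43.   84.   44.    2.8 604.2 -43.2]
nest [ 606.8 -125.9  118.4   52.2    0.   606.7 -126.5]
```

```bash
python3 -c "
from h import *
go((.4796,.2552,.10),-13.8)"
```

```text
pos [0.2648 0.5655 0.238 ] a -25.08 tiltz [-6.0e-04 -1.5e-03 -1.0e+00]
turn z units -0.0627 (deg 11.28)
shift units now-axes [-13.045  -7.591   5.533]
```

```bash
A='[-0.93,-0.54,0.39,0,0,0]'
python3 -m pendant '[[-0.93,-0.54,0.2,0,0,0],[-0.93,-0.54,0.2,0,0,0],[-0.93,-0.54,0.2,0,0,0],[-0.93,-0.54,0.2,0,0,0],[-0.93,-0.54,0.2,0,0,0]]' 0.4 20
python3 -m pendant '[[-0.93,-0.54,0.4,0,0,0],[-0.93,-0.54,0.4,0,0,0],[-0.93,-0.54,0.4,0,0,0],[-0.93,-0.54,0.4,0,0,0],[-0.93,-0.54,0.4,0,0,0]]'
python3 -m pendant '[[-0.93,-0.54,0.4,0,0,-0.0313],[-0.93,-0.54,0.4,0,0,-0.0313],[-0.93,-0.54,0.4,0,0,0],[0,0,0,0,0,0]]'
python3 -c "
from h import *
go((.4796,.2552,.006),-13.8)"
```

```text
clock: 0.52
tool_pos: [0.3421, 0.4543, 0.2132]
eef_rot: [0.217, 0.976, -0.0, -0.0]
contact_force: [-0.0, -0.5, -0.3]
opening: 0.707
finger_force: 0.0
clock: 0.93
tool_pos: [0.4187, 0.344, 0.1631]
eef_rot: [0.217, 0.976, -0.0, -0.0]
contact_force: [1.1, -0.4, -0.0]
opening: 0.701
finger_force: 0.0
clock: 1.27
tool_pos: [0.474, 0.277, 0.1315]
eef_rot: [0.125, 0.992, -0.003, 0.0]
contact_force: [-0.4, -0.1, -0.3]
opening: 0.696
finger_force: 0.0
pos [0.474  0.277  0.1315] a -14.33 tiltz [-4.0e-04 -6.2e-03 -1.0e+00]
turn z units -0.0029 (deg 0.53)
shift units now-axes [-0.428 -0.757  5.026]
```

```bash
python3 -m pendant '[[-0.43,-0.757,1,0,0,-0.0029],[0,0,1,0,0,0],[0,0,1,0,0,0],[0,0,0,0,0,0],[0,0,0,0,0,0]]' >/dev/null
python3 -c "
from h import *
go((.4796,.2552,.006),-13.8)"
```

```text
pos [0.4753 0.2631 0.058 ] a -13.26 tiltz [-0.0023 -0.0013 -1.    ]
turn z units 0.0030 (deg -0.54)
shift units now-axes [-0.242 -0.263  2.081]
```

```bash
python3 -m pendant '[[-0.242,-0.263,0.5,0,0,0.003],[0,0,0.5,0,0,0],[0,0,0,0,0,0],[0,0,0,0,0,0]]' >/dev/null
python3 -c "
from h import *
go((.4796,.2552,.006),-13.8)"
```

```text
pos [0.4809 0.2561 0.0348] a -13.80 tiltz [ 9.e-04  1.e-03 -1.e+00]
turn z units -0.0000 (deg 0.00)
shift units now-axes [ 0.044 -0.051  1.154]
```

```bash
python3 -m pendant '[[0.044,-0.05,0.5,0,0,0],[0,0,0.5,0,0,0],[0,0,0.15,0,0,0],[0,0,0,0,0,0],[0,0,0,0,0,0]]' >/dev/null
python3 -c "
from h import *
go((.4796,.2552,.006),-13.8)"
python3 -m pendant '[[0,0,0,0,0,0],[0,0,0,0,0,0],[0,0,0,0,0,0],[0,0,0,0,0,0],[0,0,0,0,0,0]]' -1 25
python3 -m pendant '[[0,0,0,0,0,0],[0,0,0,0,0,0],[0,0,0,0,0,0],[0,0,0,0,0,0],[0,0,0,0,0,0]]'
python3 -c "
from h import *
go()"
```

```text
pos [0.4797 0.255  0.0059] a -13.81 tiltz [ 9.e-04  9.e-04 -1.e+00]
turn z units -0.0001 (deg 0.01)
shift units now-axes [ 0.006  0.008 -0.003]
clock: 2.85
tool_pos: [0.4798, 0.2549, 0.0056]
eef_rot: [0.12, 0.993, 0.001, 0.001]
contact_force: [-0.3, 0.4, 6.0]
opening: 0.493
finger_force: 25.0
clock: 3.27
tool_pos: [0.4798, 0.2548, 0.0056]
eef_rot: [0.12, 0.993, 0.001, 0.001]
contact_force: [-0.3, -0.2, 5.8]
opening: 0.497
finger_force: 25.0
pos [0.4798 0.2548 0.0056] a -13.83 tiltz [ 0.0012  0.001  -1.    ]
```

```bash
python3 -m pendant '[[0,0,-0.6,0,0,0],[0,0,-1,0,0,0],[0,0,-1,0,0,0],[0,0,0,0,0,0]]'
python3 -c "
from h import *
go((.6039,-.0434,.07),2.6)"
```

```text
clock: 3.6
tool_pos: [0.4811, 0.2552, 0.0733]
eef_rot: [0.121, 0.993, 0.002, 0.002]
contact_force: [0.2, 1.2, -1.5]
opening: 0.498
finger_force: 25.0
pos [0.4811 0.2552 0.0733] a -13.86 tiltz [ 0.0045  0.0029 -1.    ]
turn z units -0.0915 (deg 16.46)
shift units now-axes [ -7.63  -10.419   0.118]
```

```bash
python3 -m pendant '[[-0.63,-0.86,0,0,0,0],[-0.63,-0.86,0,0,0,0],[-0.63,-0.86,0,0,0,0],[-0.63,-0.86,0,0,0,0],[-0.63,-0.86,0,0,0,0]]'>/dev/null
python3 -m pendant '[[-0.63,-0.86,0,0,0,0],[-0.63,-0.86,0,0,0,0],[-0.63,-0.86,0,0,0,0],[-0.63,-0.86,0,0,0,0],[-0.63,-0.86,0,0,0,0]]'
python3 -m pendant '[[-0.63,-0.86,0,0,0,-0.03],[-0.63,-0.86,0,0,0,-0.03],[0,0,0,0,0,-0.03],[0,0,0,0,0,0],[0,0,0,0,0,0]]' > /dev/null
python3 -c "
from h import *
go((.6039,-.0434,.03),2.6)"
```

```text
clock: 4.43
tool_pos: [0.5804, 0.0063, 0.0688]
eef_rot: [0.12, 0.993, -0.0, -0.001]
contact_force: [0.2, 0.2, -1.7]
opening: 0.494
finger_force: 25.0
pos [ 0.6024 -0.0398  0.0689] a 2.22 tiltz [-0.002   0.0014 -1.    ]
turn z units -0.0021 (deg 0.38)
shift units now-axes [-0.056 -0.148  1.557]
```

```bash
python3 -m pendant '[[-0.056,-0.148,0.6,0,0,-0.0021],[0,0,0.6,0,0,0],[0,0,0.34,0,0,0],[0,0,0,0,0,0],[0,0,0,0,0,0]]'
python3 - <<'E'
from h import *
go((.6039,-.0434,.0136),2.6)
im,d=optics.snapshot("side"); cv2.imwrite("pics/s1.png",cv2.resize(im[180:280,250:390],None,fx=5.5,fy=5.5,interpolation=2))
E
```

```text
clock: 5.27
tool_pos: [0.6043, -0.043, 0.0306]
eef_rot: [-0.025, 1.0, 0.0, -0.001]
contact_force: [-0.7, -0.8, -2.3]
opening: 0.5
finger_force: 25.0
pos [ 0.6043 -0.043   0.0306] a 2.81 tiltz [-1.9e-03  3.0e-04 -1.0e+00]
turn z units 0.0012 (deg -0.21)
shift units now-axes [ 0.014 -0.017  0.678]
```

View pics/s1.png

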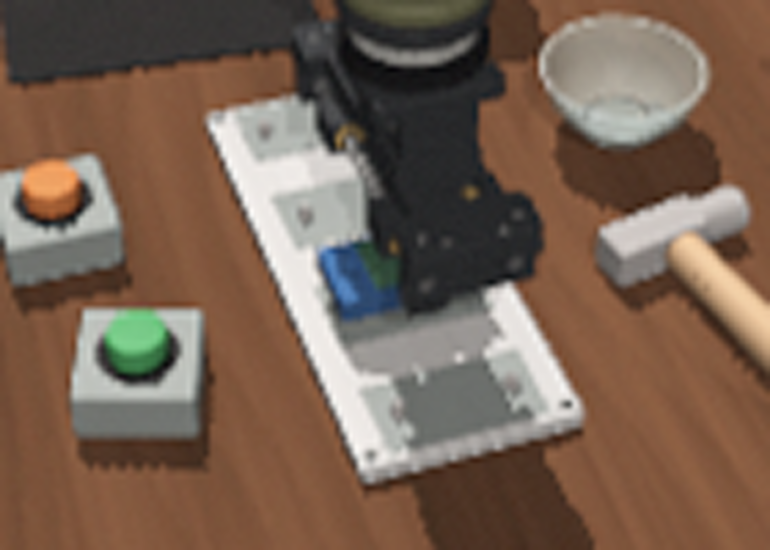

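The plaque sits level above its nest, and the image shows nothing amiss. I'll lower it in small steps and watch the force.

```bash
python3 -m pendant '[[0.014,-0.017,0.2,0,0,0.001],[0,0,0.12,0,0,0],[0,0,0,0,0,0]]'
python3 -m pendant '[[0,0,0.12,0,0,0],[0,0,0,0,0,0]]'
python3 -c "
from h import *
go((.6039,-.0434,.0136),2.6)"
```

```text
clock: 5.57
tool_pos: [0.6044, -0.0445, 0.0232]
eef_rot: [-0.022, 1.0, -0.0, -0.0]
contact_force: [0.3, 0.3, -2.2]
opening: 0.498
finger_force: 25.0
clock: 5.73
tool_pos: [0.6046, -0.0444, 0.0202]
eef_rot: [-0.022, 1.0, 0.0, -0.0]
contact_force: [-0.6, -0.1, -2.1]
opening: 0.492
finger_force: 25.0
pos [ 0.6046 -0.0444  0.0202] a 2.56 tiltz [-2.e-04  1.e-04 -1.e+00]
turn z units -0.0002 (deg 0.04)
shift units now-axes [0.024 0.04  0.263]
```

```bash
python3 -m pendant '[[0.024,0.04,0.08,0,0,0],[0,0,0.08,0,0,0],[0,0,0,0,0,0]]'
python3 -m pendant '[[0,0,0.08,0,0,0],[0,0,0,0,0,0]]'
python3 -m pendant '[[0,0,0.04,0,0,0],[0,0,0,0,0,0]]'
python3 -c "
from h import *
go((.6039,-.0434,.0136),2.6)"
```

```text
clock: 5.98
tool_pos: [0.6038, -0.0433, 0.0161]
eef_rot: [-0.022, 1.0, 0.0, -0.0]
contact_force: [0.9, 0.1, -2.2]
opening: 0.498
finger_force: 25.0
clock: 6.15
tool_pos: [0.6039, -0.0434, 0.0141]
eef_rot: [-0.022, 1.0, 0.0, -0.0]
contact_force: [0.4, 0.6, -2.0]
opening: 0.494
finger_force: 25.0
clock: 6.32
tool_pos: [0.6041, -0.0434, 0.0137]
eef_rot: [-0.022, 1.0, -0.0, 0.0]
contact_force: [-0.8, -0.5, 0.6]
opening: 0.496
finger_force: 25.0
pos [ 0.6041 -0.0434  0.0137] a 2.57 tiltz [ 2.e-04 -1.e-04 -1.e+00]
turn z units -0.0002 (deg 0.03)
shift units now-axes [ 0.008 -0.     0.004]
```

```bash
python3 -m pendant '[[0,0,0.04,0,0,0],[0,0,0,0,0,0]]' 0.3
python3 -m pendant '[[0,0,0,0,0,0],[0,0,0,0,0,0],[0,0,-0.5,0,0,0],[0,0,-1,0,0,0],[0,0,-1,0,0,0]]'
python3 -c "
from h import *
go((.4848,.343,.08),-8.5)"
```

```text
clock: 6.48
tool_pos: [0.6043, -0.0432, 0.0126]
eef_rot: [-0.022, 1.0, 0.0, 0.0]
contact_force: [0.1, -0.1, 0.0]
opening: 0.622
finger_force: 0.0
clock: 6.9
tool_pos: [0.6033, -0.0434, 0.0757]
eef_rot: [-0.023, 1.0, -0.0, -0.001]
contact_force: [0.9, 0.6, -0.2]
opening: 0.652
finger_force: 0.0
pos [ 0.6033 -0.0434  0.0757] a 2.58 tiltz [-0.002 -0.    -1.   ]
turn z units 0.0616 (deg -11.08)
shift units now-axes [ 4.038 15.654 -0.164]
```

```bash
python3 -m pendant '[[0.25,0.98,0,0,0,0],[0.25,0.98,0,0,0,0],[0.25,0.98,0,0,0,0],[0.25,0.98,0,0,0,0],[0.25,0.98,0,0,0,0]]'>/dev/null
python3 -m pendant '[[0.25,0.98,0,0,0,0],[0.25,0.98,0,0,0,0],[0.25,0.98,0,0,0,0],[0.25,0.98,0,0,0,0],[0.25,0.98,0,0,0,0]]'>/dev/null
python3 -m pendant '[[0.25,0.98,0,0,0,0.03],[0.25,0.98,0,0,0,0.03],[0.25,0.9,0,0,0,0],[0,0,0,0,0,0],[0,0,0,0,0,0]]'>/dev/null
cat >> h.py <<'E'
def holes(g,k,q,z=.017):
    "the two dark holes next to sheet centre q (mm), by intensity centroid"
    c=np.array(q[5:7]); t=np.radians(q[4]); P=[]
    for _ in range(3):
        P=[]
        for sg in(31,-31):
            w=c+sg*np.array([np.cos(t),np.sin(t)]); a=np.round(proj("top",[w[0]/1e3,w[1]/1e3,z])[0]).astype(int)
            p=g[a[1]-3:a[1]+4,a[0]-3:a[0]+4].astype(float); yy,xx=np.mgrid[a[1]-3:a[1]+4,a[0]-3:a[0]+4]
            W=np.clip(140-p,0,None)*(np.hypot(xx-a[0],yy-a[1])<3.2)
            P.append(cast("top",[(W*xx).sum()/W.sum(),(W*yy).sum()/W.sum()],z)[0,:2]*1e3)
        d=P[0]-P[1]; c=(P[0]+P[1])/2; t=np.arctan2(d[1],d[0])
    print(k,"sheet",np.round(q[[5,6,4]],1),"holes",np.round(c,1),"sep %.1f ang %.1f"%(np.linalg.norm(d),np.degrees(t)))
E
python3 - <<'E'
from h import *
go((.4848,.343,.006),-8.5)
im,_=optics.snapshot("top"); cv2.imwrite("pics/t2.png",im)
g=hsv(im)[2]
for k,q in plaques(im).items(): 
    z=.025 if q[1]<180 else .017
    holes(g,k,q,z)
E
```

```text
pos [0.5149 0.2726 0.0758] a -8.04 tiltz [ 6.0e-04  1.4e-03 -1.0e+00]
turn z units 0.0026 (deg -0.46)
shift units now-axes [1.587 2.617 2.796]h.py:55: RuntimeWarning: invalid value encountered in scalar divide
  P.append(cast("top",[(W*xx).sum()/W.sum(),(W*yy).sum()/W.sum()],z)[0,:2]*1e3)
h.py:52: RuntimeWarning: invalid value encountered in cast
  w=c+sg*np.array([np.cos(t),np.sin(t)]); a=np.round(proj("top",[w[0]/1e3,w[1]/1e3,z])[0]).astype(int)
h.py:53: RuntimeWarning: overflow encountered in scalar subtract
  p=g[a[1]-3:a[1]+4,a[0]-3:a[0]+4].astype(float); yy,xx=np.mgrid[a[1]-3:a[1]+4,a[0]-3:a[0]+4]
  math.ceil((stop - start) / step))
Traceback (most recent call last):
  File "h.py", line 54, in holes
    W=np.clip(140-p,0,None)*(np.hypot(xx-a[0],yy-a[1])<3.2)
      ~~~~~~~~~~~~~~~~~~~~~^^~~~~~~~~~~~~~~~~~~~~~~~~~~~~~~
ValueError: operands could not be broadcast together with shapes (0,0) (7,7)
```

```bash
python3 - <<'E'
from h import *
im=cv2.imread("pics/t2.png"); g=hsv(im)[2]
for k,q in plaques(im).items():
    print(k,np.round(rect("top",cast("top",[0,0],0)[:,:2]*0+1,0) if 0 else q,1))
    if q[6]>180:
        try: holes(g,k,q)
        except Exception as e: print("no holes")
E
python3 -m pendant '[[0.53,0.87,0,0,0,0.0026],[0.53,0.87,0,0,0,0],[0.53,0.87,0,0,0,0],[0,0,0,0,0,0],[0,0,0,0,0,0]]'
python3 -c "
from h import *
go((.4848,.343,.006),-8.5)"
```

```text
enamel [ 6.042e+02 -4.430e+01  3.940e+01  3.120e+01  4.000e-01  6.044e+02
 -4.440e+01]
clock: 8.62
tool_pos: [0.4855, 0.3409, 0.0752]
eef_rot: [0.075, 0.997, -0.0, -0.0]
contact_force: [0.4, -1.1, -0.8]
opening: 0.652
finger_force: 0.0
pos [0.4855 0.3409 0.0752] a -8.64 tiltz [-1.e-04 -2.e-04 -1.e+00]
turn z units -0.0008 (deg 0.14)
shift units now-axes [0.04  0.079 2.769]
```

Run:
```python
from h import *
im,_=optics.snapshot("side")
p=proj("side",[[.4848,.343,.018],[.5859,.3338,.018]]); print(p)
cv2.imwrite("pics/s2.png",cv2.resize(im[130:280,210:370],None,fx=4,fy=4,interpolation=2))
```

```text
[[260.65417961 167.36028792]
 [288.15935975 164.36884464]]
```

View pics/s2.png

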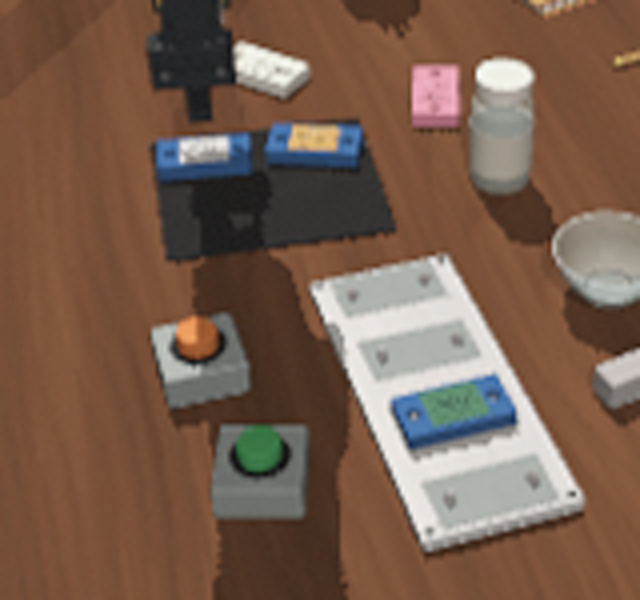

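Silver is at (260.8,167.5) and brass at (288.7,164.2), as predicted, so neither has moved. The enamel plaque lies flat with pins showing in its holes.

```bash
python3 -m pendant '[[0.04,0.08,0.9,0,0,-0.0008],[0,0,0.9,0,0,0],[0,0,0.4,0,0,0],[0,0,0,0,0,0],[0,0,0,0,0,0]]' 
python3 -c "
from h import *
go((.4848,.343,.006),-8.5)"
```

```text
clock: 9.08
tool_pos: [0.4856, 0.3415, 0.0198]
eef_rot: [0.076, 0.997, -0.001, -0.0]
contact_force: [-0.3, 0.6, 0.7]
opening: 0.651
finger_force: 0.0
pos [0.4856 0.3415 0.0198] a -8.67 tiltz [-4.0e-04 -1.7e-03 -1.0e+00]
turn z units -0.0009 (deg 0.17)
shift units now-axes [0.04  0.056 0.554]
```

```bash
python3 -m pendant '[[0.04,0.056,0.25,0,0,-0.0009],[0,0,0.3,0,0,0],[0,0,0,0,0,0],[0,0,0,0,0,0]]' 
python3 -c "
from h import *
go((.4848,.343,.006),-8.5)"
python3 -m pendant '[[0,0,0,0,0,0],[0,0,0,0,0,0],[0,0,0,0,0,0],[0,0,0,0,0,0],[0,0,0,0,0,0]]' -1 25
python3 -m pendant '[[0,0,0,0,0,0],[0,0,0,0,0,0]]'
python3 -c "
from h import *
go()"
python3 -m pendant '[[0,0,-0.6,0,0,0],[0,0,-1,0,0,0],[0,0,-1,0,0,0],[0,0,0,0,0,0]]'
python3 -c "
from h import *
go((.6005,.0345,.07),2.6)"
```

```text
clock: 9.42
tool_pos: [0.4841, 0.3447, 0.0061]
eef_rot: [0.073, 0.997, -0.0, -0.0]
contact_force: [0.1, 0.8, -0.5]
opening: 0.65
finger_force: 0.0
pos [0.4841 0.3447 0.0061] a -8.38 tiltz [-2.e-04 -2.e-04 -1.e+00]
turn z units 0.0006 (deg -0.12)
shift units now-axes [-0.039 -0.064  0.006]
clock: 9.83
tool_pos: [0.4844, 0.3449, 0.0065]
eef_rot: [0.073, 0.997, 0.0, 0.0]
contact_force: [0.7, 0.1, 3.3]
opening: 0.494
finger_force: 25.0
clock: 10.0
tool_pos: [0.4843, 0.3449, 0.0065]
eef_rot: [0.073, 0.997, 0.0, 0.0]
contact_force: [-1.2, -0.7, 3.6]
opening: 0.497
finger_force: 25.0
pos [0.4843 0.3449 0.0065] a -8.40 tiltz [ 3.e-04  2.e-04 -1.e+00]
clock: 10.33
tool_pos: [0.4861, 0.3466, 0.0749]
eef_rot: [0.073, 0.997, 0.002, 0.002]
contact_force: [0.6, -0.4, -1.8]
opening: 0.5
finger_force: 25.0
pos [0.4861 0.3466 0.0749] a -8.42 tiltz [ 0.0048  0.0046 -1.    ]
turn z units -0.0612 (deg 11.02)
shift units now-axes [ -6.353 -11.681   0.16 ]
```

```bash
python3 -m pendant '[[-0.49,-0.9,0,0,0,0],[-0.49,-0.9,0,0,0,0],[-0.49,-0.9,0,0,0,0],[-0.49,-0.9,0,0,0,0],[-0.49,-0.9,0,0,0,0]]'>/dev/null
python3 -m pendant '[[-0.49,-0.9,0,0,0,0],[-0.49,-0.9,0,0,0,0],[-0.49,-0.9,0,0,0,0],[-0.49,-0.9,0,0,0,0],[-0.49,-0.9,0,0,0,0]]'>/dev/null
python3 -m pendant '[[-0.49,-0.9,0,0,0,-0.03],[-0.49,-0.9,0,0,0,-0.03],[-0.49,-0.9,0,0,0,0],[0,0,0,0,0,0],[0,0,0,0,0,0]]' > /dev/null
python3 -c "
from h import *
go((.6002,.0345,.03),2.6)"
```

```text
pos [0.6056 0.0326 0.07  ] a 2.14 tiltz [-0.001 -0.001 -1.   ]
turn z units -0.0025 (deg 0.46)
shift units now-axes [0.213 0.086 1.599]
```

```bash
python3 -m pendant '[[0.213,0.086,0.6,0,0,-0.0025],[0,0,0.6,0,0,0],[0,0,0.3,0,0,0],[0,0,0,0,0,0],[0,0,0,0,0,0]]'
python3 -c "
from h import *
go((.6002,.0345,.022),2.6)"
```

```text
clock: 12.0
tool_pos: [0.5997, 0.038, 0.0333]
eef_rot: [-0.026, 1.0, 0.0, -0.001]
contact_force: [-0.1, -1.0, -1.8]
opening: 0.497
finger_force: 25.0
pos [0.5997 0.038  0.0333] a 2.92 tiltz [-1.1e-03  3.0e-04 -1.0e+00]
turn z units 0.0018 (deg -0.32)
shift units now-axes [-0.013 -0.143  0.452]
```

```bash
python3 -m pendant '[[-0.013,-0.143,0.1,0,0,0.0018],[0,0,0,0,0,0],[0,0,0,0,0,0]]' >/dev/null
python3 -c "
from h import *
go((.6002,.0345,.022),2.6)"
```

```text
pos [0.6011 0.0331 0.0316] a 2.48 tiltz [ 8.e-04 -3.e-04 -1.e+00]
turn z units -0.0007 (deg 0.12)
shift units now-axes [0.034 0.059 0.386]
```

```bash
python3 -m pendant '[[0.034,0.059,0.2,0,0,-0.0007],[0,0,0.2,0,0,0],[0,0,0,0,0,0]]'
python3 -m pendant '[[0,0,0,0,0,0],[0,0,0,0,0,0]]' >/dev/null
python3 -c "
from h import *
go((.6002,.0345,.0145),2.6)"
```

```text
clock: 12.5
tool_pos: [0.5991, 0.0351, 0.0203]
eef_rot: [-0.023, 1.0, -0.0, -0.001]
contact_force: [-0.4, -0.7, -1.6]
opening: 0.499
finger_force: 25.0
pos [0.5998 0.0351 0.0211] a 2.66 tiltz [-1.e-04  1.e-04 -1.e+00]
turn z units 0.0003 (deg -0.06)
shift units now-axes [-0.017 -0.024  0.264]
```

```bash
python3 -m pendant '[[-0.01,-0.02,0.08,0,0,0],[0,0,0.08,0,0,0],[0,0,0,0,0,0]]'
python3 -m pendant '[[0,0,0.08,0,0,0],[0,0,0,0,0,0]]'
python3 -m pendant '[[0,0,0.04,0,0,0],[0,0,0,0,0,0]]'
python3 -c "
from h import *
go((.6002,.0345,.0145),2.6)"
```

```text
clock: 12.92
tool_pos: [0.5999, 0.0344, 0.0169]
eef_rot: [-0.023, 1.0, -0.0, -0.0]
contact_force: [-0.3, -0.5, -1.7]
opening: 0.495
finger_force: 25.0
clock: 13.08
tool_pos: [0.5999, 0.0345, 0.0149]
eef_rot: [-0.023, 1.0, -0.0, -0.0]
contact_force: [-1.1, -0.3, -1.5]
opening: 0.496
finger_force: 25.0
clock: 13.25
tool_pos: [0.6001, 0.0345, 0.0145]
eef_rot: [-0.023, 1.0, -0.0, 0.0]
contact_force: [0.2, -0.5, 1.3]
opening: 0.496
finger_force: 25.0
pos [0.6001 0.0345 0.0145] a 2.66 tiltz [ 1.e-04 -2.e-04 -1.e+00]
turn z units 0.0003 (deg -0.06)
shift units now-axes [-0.005 -0.001  0.001]
```

```bash
python3 -m pendant '[[0,0,0.04,0,0,0],[0,0,0,0,0,0]]' 0.3
python3 -m pendant '[[0,0,0,0,0,0],[0,0,0,0,0,0],[0,0,-0.5,0,0,0],[0,0,-1,0,0,0],[0,0,-1,0,0,0]]' >/dev/null
python3 -m pendant '[[0,0.98,0,0,0,0],[0,0.98,0,0,0,0],[0,0.98,0,0,0,0],[0,0.98,0,0,0,0],[0,0.98,0,0,0,0]]'>/dev/null
python3 -m pendant '[[0,0.98,0,0,0,0.03],[0,0.98,0,0,0,0.03],[0,0.98,0,0,0,0.03],[0,0,0,0,0,0.03],[0,0,0,0,0,0]]'>/dev/null
python3 - <<'E'
from h import *
go((.5858,.3337,.07),-19.9)
im,_=optics.snapshot("top"); cv2.imwrite("pics/t3.png",im); g=hsv(im)[2]
for k,q in plaques(im).items():
    print(k,np.round(q,1))
    if q[6]>180: holes(g,k,q)
E
```

```text
clock: 13.42
tool_pos: [0.6003, 0.0346, 0.0132]
eef_rot: [-0.023, 1.0, 0.0, 0.0]
contact_force: [0.5, -0.0, -0.4]
opening: 0.622
finger_force: 0.0
pos [0.5976 0.2331 0.0768] a -18.88 tiltz [ 0.001   0.0021 -1.    ]
turn z units 0.0057 (deg -1.02)
shift units now-axes [1.747 3.653 0.281]
enamel [ 6.042e+02 -4.430e+01  3.940e+01  3.120e+01  4.000e-01  6.046e+02
 -4.450e+01]
```

```bash
python3 -m pendant '[[0.44,0.91,0,0,0,0.0057],[0.44,0.91,0,0,0,0],[0.44,0.91,0,0,0,0],[0.44,0.91,0,0,0,0],[0,0,0,0,0,0]]'>/dev/null
python3 - <<'E'
from h import *
im,_=optics.snapshot("side"); h,s,v=hsv(im)
for c in blobs((abs(h-20)<9)&(s>110)&(v>120),30,(270,150,310,185)): print(c.mean(0),len(c))
print(proj("side",[.5859,.3338,.019]))
im0=np.load("side0.npz")["im"];h,s,v=hsv(im0)
for c in blobs((abs(h-20)<9)&(s>110)&(v>120),30,(270,150,310,185)): print("at start",c.mean(0),len(c))
go((.5858,.3337,.006),-19.9)
E
```

```text
[287.85714286 164.10714286] 28
[[288.1471517  164.14446898]]
at start [287.85714286 164.10714286] 28
pos [0.5861 0.3333 0.0762] a -19.65 tiltz [-5.0e-04  2.6e-03 -1.0e+00]
turn z units 0.0014 (deg -0.25)
shift units now-axes [0.013 0.007 2.808]
```

```bash
python3 -m pendant '[[0,0,0.8,0,0,0.0014],[0,0,0.8,0,0,0],[0,0,0.4,0,0,0],[0,0,0,0,0,0],[0,0,0,0,0,0]]' >/dev/null
python3 -c "
from h import *
go((.5858,.3337,.006),-19.9)"
```

```text
pos [0.5875 0.3288 0.0256] a -20.27 tiltz [-7.0e-04 -1.4e-03 -1.0e+00]
turn z units -0.0021 (deg 0.37)
shift units now-axes [0.13  0.162 0.783]
```

```bash
python3 -m pendant '[[0.13,0.162,0,0,0,-0.002],[0,0,0.1,0,0,0],[0,0,0,0,0,0],[0,0,0,0,0,0]]' >/dev/null
python3 -c "
from h import *
go((.5858,.3337,.006),-19.9)"
```

```text
pos [0.5857 0.3359 0.0238] a -19.84 tiltz [ 6.e-04  5.e-04 -1.e+00]
turn z units 0.0003 (deg -0.06)
shift units now-axes [-0.034 -0.08   0.711]
```

```bash
python3 -m pendant '[[-0.034,-0.08,0.35,0,0,0],[0,0,0.36,0,0,0],[0,0,0,0,0,0],[0,0,0,0,0,0]]' >/dev/null
python3 -c "
from h import *
go((.5858,.3337,.006),-19.9)"
python3 -m pendant '[[0,0,0,0,0,0],[0,0,0,0,0,0],[0,0,0,0,0,0],[0,0,0,0,0,0],[0,0,0,0,0,0]]' -1 25 >/dev/null
python3 -m pendant '[[0,0,0,0,0,0],[0,0,0,0,0,0]]'
python3 -c "
from h import *
go()"
python3 -m pendant '[[0,0,-0.6,0,0,0],[0,0,-1,0,0,0],[0,0,-1,0,0,0],[0,0,0,0,0,0]]' >/dev/null
python3 -c "
from h import *
go((.5972,.1124,.07),2.6)"
```

```text
pos [0.5856 0.3329 0.0046] a -19.87 tiltz [-4.e-04 -7.e-04 -1.e+00]
turn z units 0.0002 (deg -0.03)
shift units now-axes [ 0.002  0.033 -0.055]
clock: 16.85
tool_pos: [0.5856, 0.3332, 0.0054]
eef_rot: [0.172, 0.985, -0.0, -0.0]
contact_force: [-0.4, -0.1, -1.0]
opening: 0.497
finger_force: 25.0
pos [0.5856 0.3332 0.0054] a -19.86 tiltz [-2.e-04 -1.e-04 -1.e+00]
pos [0.5888 0.3357 0.0766] a -19.89 tiltz [ 0.0079  0.0058 -1.    ]
turn z units -0.1249 (deg 22.49)
shift units now-axes [-3.354 -8.285  0.216]
```

```bash
python3 -m pendant '[[-0.37,-0.92,0,0,0,0],[-0.37,-0.92,0,0,0,0],[-0.37,-0.92,0,0,0,0],[-0.37,-0.92,0,0,0,0],[-0.37,-0.92,0,0,0,0]]'>/dev/null
python3 -m pendant '[[-0.37,-0.92,0,0,0,0],[-0.37,-0.92,0,0,0,0],[-0.37,-0.92,0,0,0,0],[0,0,0,0,0,-0.03],[0,0,0,0,0,-0.03]]'>/dev/null
python3 -m pendant '[[0,0,0,0,0,-0.03],[0,0,0,0,0,-0.03],[0,0,0,0,0,0],[0,0,0,0,0,0]]' > /dev/null
python3 -c "
from h import *
go((.597,.1124,.03),2.6)"
```

```text
pos [0.5927 0.135  0.0707] a 1.57 tiltz [ 1.e-04  3.e-04 -1.e+00]
turn z units -0.0057 (deg 1.03)
shift units now-axes [-0.145 -0.908  1.627]
```

```bash
python3 -m pendant '[[-0.145,-0.908,0,0,0,-0.0057],[0,0,0.6,0,0,0],[0,0,0.6,0,0,0],[0,0,0.2,0,0,0],[0,0,0,0,0,0]]' >/dev/null
python3 -m pendant '[[0,0,0,0,0,0],[0,0,0,0,0,0]]' >/dev/null
python3 -c "
from h import *
go((.597,.1124,.021),2.6)"
```

```text
pos [0.5975 0.1132 0.0362] a 2.76 tiltz [ 1.1e-03  6.0e-04 -1.0e+00]
turn z units 0.0009 (deg -0.16)
shift units now-axes [ 0.02  -0.033  0.608]
```

```bash
python3 -m pendant '[[0.02,-0.033,0.3,0,0,0.0009],[0,0,0.28,0,0,0],[0,0,0,0,0,0],[0,0,0,0,0,0]]'
python3 -c "
from h import *
go((.597,.1124,.0134),2.6)"
```

```text
clock: 19.27
tool_pos: [0.5961, 0.1116, 0.0204]
eef_rot: [-0.023, 1.0, -0.0, -0.001]
contact_force: [1.2, -0.8, -1.1]
opening: 0.499
finger_force: 25.0
pos [0.5961 0.1116 0.0204] a 2.60 tiltz [-1.1e-03 -3.0e-04 -1.0e+00]
turn z units 0.0000 (deg -0.00)
shift units now-axes [-0.036  0.03   0.28 ]
```

```bash
python3 -m pendant '[[-0.036,0.03,0.08,0,0,0],[0,0,0.08,0,0,0],[0,0,0,0,0,0]]'
python3 -m pendant '[[0,0,0.08,0,0,0],[0,0,0,0,0,0]]'
python3 -m pendant '[[0,0,0.05,0,0,0],[0,0,0,0,0,0]]'
python3 -c "
from h import *
go((.597,.1124,.0134),2.6)"
```

```text
clock: 19.52
tool_pos: [0.5973, 0.1127, 0.0167]
eef_rot: [-0.023, 1.0, 0.0, -0.0]
contact_force: [0.2, -0.1, -1.6]
opening: 0.497
finger_force: 25.0
clock: 19.68
tool_pos: [0.5973, 0.1125, 0.0147]
eef_rot: [-0.023, 1.0, 0.0, -0.0]
contact_force: [0.3, -0.4, -1.5]
opening: 0.494
finger_force: 25.0
clock: 19.85
tool_pos: [0.5974, 0.1126, 0.0136]
eef_rot: [-0.023, 1.0, 0.0, -0.0]
contact_force: [0.2, 0.8, -0.3]
opening: 0.494
finger_force: 25.0
pos [0.5974 0.1126 0.0136] a 2.61 tiltz [-1.e-04  2.e-04 -1.e+00]
turn z units 0.0000 (deg -0.01)
shift units now-axes [ 0.015 -0.009  0.006]
```

```bash
python3 -m pendant '[[0,0,0.03,0,0,0],[0,0,0,0,0,0]]'
python3 -m pendant '[[0,0,0.02,0,0,0],[0,0,0,0,0,0]]' 0.3
python3 -m pendant '[[0,0,0,0,0,0],[0,0,0,0,0,0],[0,0,-0.5,0,0,0],[0,0,-1,0,0,0],[0,0,-1,0,0,0]]' >/dev/null
python3 -m pendant '[[0,0,-0.5,0,0,0],[0,0,0,0,0,0]]' -1 20 >/dev/null
python3 -c "
from h import *
go((.4563,-.0593,.07))"
```

```text
clock: 20.02
tool_pos: [0.5974, 0.1127, 0.0129]
eef_rot: [-0.023, 1.0, 0.0, -0.0]
contact_force: [-0.1, 1.0, -1.7]
opening: 0.497
finger_force: 25.0
clock: 20.18
tool_pos: [0.5977, 0.1124, 0.0126]
eef_rot: [-0.023, 1.0, -0.0, 0.0]
contact_force: [0.5, -0.2, -1.0]
opening: 0.625
finger_force: 0.0
pos [0.5996 0.1132 0.091 ] a 2.58 tiltz [ 0.006  0.002 -1.   ]
shift units now-axes [ 6.042 -6.638  0.792]
```

```bash
python3 -m pendant '[[0.75,-0.83,0,0,0,0],[0.75,-0.83,0,0,0,0],[0.75,-0.83,0,0,0,0],[0.75,-0.83,0,0,0,0],[0.75,-0.83,0,0,0,0]]' >/dev/null
python3 -m pendant '[[0.75,-0.83,0,0,0,0],[0.75,-0.83,0,0,0,0],[0.75,-0.83,0,0,0,0],[0,0,0,0,0,0],[0,0,0,0,0,0]]' >/dev/null
python3 - <<'E'
from h import *
go((.4563,-.0593,.06))
im,_=optics.snapshot("side")
cv2.imwrite("pics/s3.png",cv2.resize(im[185:275,280:365],None,fx=6,fy=6,interpolation=2))
E
```

```text
pos [ 0.4536 -0.0616  0.087 ] a 2.45 tiltz [-2.4e-03 -8.0e-04 -1.0e+00]
shift units now-axes [-0.114  0.087  1.078]
```

View pics/s3.png

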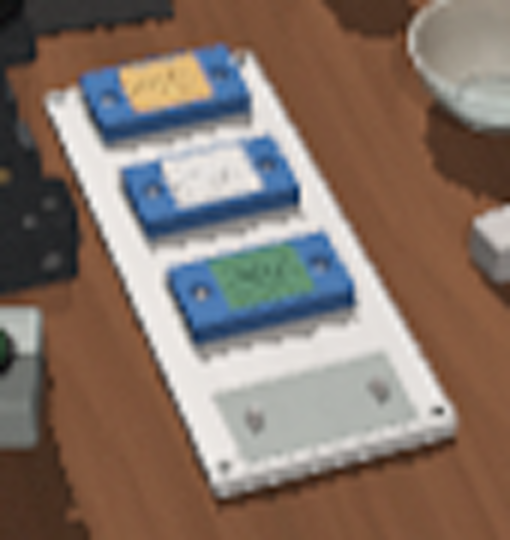

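All three plaques appear to lie flat with pins in their holes. I'll check heights by depth and position above the green key.

```bash
python3 -m pendant '[[-0.114,0.087,0.5,0,0,0],[0,0,0.5,0,0,0],[0,0,0,0,0,0],[0,0,0,0,0,0]]'
cat >> h.py <<'E'
def heights():
    im,d=optics.snapshot("side"); c,f,T=cal("side"); h,s,v=hsv(im)
    vv,uu=np.mgrid[:400,:640]
    X=np.stack([(uu-c["cx"])/f*d,-(vv-c["cy"])/f*d,-d],-1)@T[:3,:3].T+T[:3,3]
    m=(abs(h-107)<14)&(s>120)&(v>60)
    for n in((.597,.1125),(.6005,.0345),(.604,-.0434)):
        k=m&(np.hypot(X[...,0]-n[0],X[...,1]-n[1])<.045)&(d>0)
        t=np.radians(2.6); e=np.array([np.cos(t),np.sin(t)])
        l=(X[k][:,:2]-n)@e; z=X[k][:,2]; 
        print("top z far/near",[np.round(np.percentile(z[g],[50,75,90])*1e3,1) for g in(l>.024,l<-.024)])
E
python3 -c "
from h import *
heights(); go((.4563,-.0593,.05))"
```

```text
clock: 21.98
tool_pos: [0.4583, -0.0566, 0.062]
eef_rot: [-0.024, 1.0, 0.0, -0.0]
contact_force: [0.6, -0.4, -0.4]
opening: 0.005
finger_force: 0.0
top z far/near [array([25.5, 26.5, 27.8]), array([25.8, 26.7, 27.1])]
top z far/near [array([25.6, 26.6, 27.5]), array([25.8, 26.9, 27.8])]
top z far/near [array([25.1, 26.5, 27.7]), array([25.5, 26.4, 27.3])]
pos [ 0.4584 -0.0569  0.0624] a 2.68 tiltz [ 1.e-04  6.e-04 -1.e+00]
shift units now-axes [ 0.087 -0.094  0.496]
```

```bash
python3 -m pendant '[[0.087,-0.094,0.2,0,0,0],[0,0,0.26,0,0,0],[0,0,0,0,0,0],[0,0,0,0,0,0]]'
python3 -m pendant '[[0,0,0,0,0,0],[0,0,0,0,0,0]]' 
python3 -c "
from h import *
go((.4563,-.0593,.048))"
```

```text
clock: 22.37
tool_pos: [0.4556, -0.0603, 0.0507]
eef_rot: [-0.023, 1.0, -0.0, -0.0]
contact_force: [-0.5, -0.4, 0.1]
opening: 0.006
finger_force: 0.0
clock: 22.53
tool_pos: [0.4559, -0.0602, 0.0511]
eef_rot: [-0.023, 1.0, 0.0, 0.0]
contact_force: [0.4, 0.5, 0.4]
opening: 0.002
finger_force: 0.0
pos [ 0.4559 -0.0602  0.0511] a 2.60 tiltz [ 3.e-04  2.e-04 -1.e+00]
shift units now-axes [-0.016  0.037  0.123]
```

```bash
python3 -m pendant '[[-0.016,0.037,0.1,0,0,0],[0,0,0.08,0,0,0],[0,0,0,0,0,0]]' | grep -E 'pos|contact'
for i in 1; do python3 -m pendant '[[0,0,0.04,0,0,0],[0,0,0,0,0,0]]' | grep -E 'pos|contact'; done
python3 -m pendant '[[0,0,0.04,0,0,0],[0,0,0,0,0,0]]' | grep -E 'pos|contact'
python3 -m pendant '[[0,0,0.04,0,0,0],[0,0,0,0,0,0]]' | grep -E 'pos|contact'
```

```text
tool_pos: [0.4565, -0.0591, 0.0463]
contact_force: [0.4, 0.3, 3.4]
tool_pos: [0.4565, -0.0591, 0.0456]
contact_force: [0.1, 0.4, 4.8]
tool_pos: [0.4565, -0.0591, 0.0447]
contact_force: [0.1, 0.8, 5.8]
tool_pos: [0.4565, -0.0591, 0.0437]
contact_force: [-0.5, 0.3, 6.5]
```

```bash
python3 -m pendant '[[0,0,0.04,0,0,0],[0,0,0,0,0,0]]' | grep -E 'pos|contact'
python3 -m pendant '[[0,0,0.04,0,0,0],[0,0,0,0,0,0]]' | grep -E 'pos|contact'
python3 -m pendant '[[0,0,0.04,0,0,0],[0,0,0,0,0,0]]' | grep -E 'pos|contact'
```

```text
tool_pos: [0.4565, -0.0591, 0.0427]
contact_force: [1.0, 0.7, 5.3]
tool_pos: [0.4565, -0.0591, 0.0416]
contact_force: [-0.7, 0.1, 3.0]
tool_pos: [0.4564, -0.0592, 0.0404]
contact_force: [0.4, 0.9, 4.2]
```

```bash
python3 -m pendant '[[0,0,0,0,0,0],[0,0,-0.4,0,0,0],[0,0,-0.4,0,0,0],[0,0,0,0,0,0]]'
python3 -m pendant '[[0.15,0.85,0,0,0,0],[0.15,0.85,0,0,0,0],[0.15,0.85,0,0,0,0],[0.15,0.85,0,0,0,0],[0.15,0.85,0,0,0,0]]' >/dev/null
python3 -m pendant '[[0.15,0.8,0,0,0,0],[0,0,0,0,0,0],[0,0,0,0,0,0]]' >/dev/null
python3 -c "
from h import *
go((.4346,.0676,.05))"
```

```text
clock: 24.12
tool_pos: [0.4562, -0.0598, 0.0612]
eef_rot: [-0.022, 1.0, -0.0, 0.0]
contact_force: [-0.2, -0.3, 0.5]
opening: 0.007
finger_force: 0.0
pos [0.4274 0.0664 0.06  ] a 2.75 tiltz [-1.1e-03 -5.0e-04 -1.0e+00]
shift units now-axes [-0.289  0.034  0.399]
```

```bash
python3 -m pendant '[[-0.289,0.034,0.1,0,0,0],[0,0,0.1,0,0,0],[0,0,0.1,0,0,0],[0,0,0,0,0,0],[0,0,0,0,0,0]]' >/dev/null
python3 -c "
from h import *
heights();go((.4346,.0676,.048))"
```

```text
top z far/near [array([25.2, 26.6, 27.7]), array([25.3, 26.4, 27.5])]
top z far/near [array([25.7, 26.6, 28.1]), array([24.8, 26.4, 27.2])]
top z far/near [array([25.4, 26.5, 27.1]), array([25.6, 26.6, 27.3])]
pos [0.435  0.0664 0.0528] a 2.55 tiltz [-5.e-04 -3.e-04 -1.e+00]
shift units now-axes [0.013 0.05  0.193]
```

```bash
python3 -m pendant '[[0.013,0.05,0.15,0,0,0],[0,0,0.12,0,0,0],[0,0,0,0,0,0],[0,0,0,0,0,0]]' | grep -E 'pos|contact'
python3 -m pendant '[[0,0,0.04,0,0,0],[0,0,0,0,0,0]]' | grep -E 'pos|contact'
python3 -m pendant '[[0,0,0.04,0,0,0],[0,0,0,0,0,0]]' | grep -E 'pos|contact'
```

```text
tool_pos: [0.4348, 0.0684, 0.0462]
contact_force: [0.4, 1.0, 4.6]
tool_pos: [0.4348, 0.0684, 0.0453]
contact_force: [-1.0, 0.1, 6.0]
tool_pos: [0.4348, 0.0683, 0.0444]
contact_force: [-0.7, 1.1, 5.8]
```

```bash
python3 -m pendant '[[0,0,0.04,0,0,0],[0,0,0,0,0,0]]' | grep -E 'pos|contact'
python3 -m pendant '[[0,0,0.04,0,0,0],[0,0,0,0,0,0]]' | grep -E 'pos|contact'
python3 -m pendant '[[0,0,0.04,0,0,0],[0,0,0,0,0,0]]' | grep -E 'pos|contact'
```

```text
tool_pos: [0.4348, 0.0684, 0.0434]
contact_force: [-0.3, -0.0, 5.9]
tool_pos: [0.4348, 0.0683, 0.0424]
contact_force: [-1.1, -0.3, 5.1]
tool_pos: [0.4348, 0.0684, 0.0413]
contact_force: [0.1, 1.0, 4.3]
```

```bash
python3 -m pendant '[[0,0,0.03,0,0,0],[0,0,0,0,0,0]]' | grep -E 'pos|contact'
python3 -m pendant '[[0,0,0,0,0,0],[0,0,-0.5,0,0,0],[0,0,-0.6,0,0,0],[0,0,-0.6,0,0,0],[0,0,-0.6,0,0,0]]' | grep -E 'pos|contact'
python3 -m pendant '[[0,0,0,0,0,0],[0,0,0,0,0,0]]' 0.3 >/dev/null
python3 - <<'E'
from h import *
heights(); go((.597,.1125,.08),2.6)
E
```

```text
tool_pos: [0.4348, 0.0684, 0.0405]
contact_force: [-0.4, 0.5, 3.1]
tool_pos: [0.4342, 0.0678, 0.0984]
contact_force: [-0.2, 0.0, -0.5]
top z far/near [array([25. , 26.8, 27.5]), array([25. , 25.8, 26.7])]
top z far/near [array([25.1, 26.4, 27. ]), array([25.5, 26.8, 27.4])]
top z far/near [array([25.2, 26.5, 27.9]), array([25.4, 26.6, 27.6])]
pos [0.4347 0.0679 0.0977] a 2.56 tiltz [-3.e-04  0.e+00 -1.e+00]
turn z units -0.0002 (deg 0.04)
shift units now-axes [-6.567  1.493  0.705]
```

Both keys clicked and the plaques are still home, so I'll transfer them, brass first.

```bash
python3 -m pendant '[[-0.94,0.21,0.1,0,0,0],[-0.94,0.21,0.1,0,0,0],[-0.94,0.21,0.1,0,0,0],[-0.94,0.21,0.1,0,0,0],[-0.94,0.21,0.1,0,0,0]]' >/dev/null
python3 -m pendant '[[-0.94,0.21,0.1,0,0,0],[-0.94,0.21,0.1,0,0,0],[0,0,0,0,0,0],[0,0,0,0,0,0]]'
python3 -c "
from h import *
go((.5974,.1125,.0145),2.6)"
```

```text
clock: 27.97
tool_pos: [0.5971, 0.1125, 0.0786]
eef_rot: [-0.023, 1.0, -0.0, -0.001]
contact_force: [-0.7, -0.6, 0.3]
opening: 0.652
finger_force: 0.0
pos [0.5971 0.1125 0.0786] a 2.60 tiltz [-1.8e-03 -6.0e-04 -1.0e+00]
turn z units 0.0000 (deg -0.00)
shift units now-axes [-0.015  0.     2.564]
```

```bash
python3 -m pendant '[[0,0,0.8,0,0,0],[0,0,0.8,0,0,0],[0,0,0.3,0,0,0],[0,0,0,0,0,0],[0,0,0,0,0,0]]' >/dev/null
python3 -c "
from h import *
go((.5974,.1125,.0145),2.6)"
```

```text
pos [0.5964 0.1122 0.0327] a 2.64 tiltz [-1.6e-03 -7.0e-04 -1.0e+00]
turn z units 0.0002 (deg -0.04)
shift units now-axes [-0.04   0.01   0.729]
```

```bash
python3 -m pendant '[[-0.02,0,0.36,0,0,0],[0,0,0.36,0,0,0],[0,0,0,0,0,0],[0,0,0,0,0,0]]' >/dev/null
python3 -c "
from h import *
go((.5974,.1125,.0145),2.6)"
python3 -m pendant '[[0,0,0,0,0,0],[0,0,0,0,0,0],[0,0,0,0,0,0],[0,0,0,0,0,0],[0,0,0,0,0,0]]' -1 40 
python3 -m pendant '[[0,0,-0.2,0,0,0],[0,0,-0.5,0,0,0],[0,0,-0.8,0,0,0],[0,0,-0.8,0,0,0],[0,0,-0.5,0,0,0]]'
python3 -c "
from h import *
go((.5637,-.307,.08),2.5)"
```

```text
pos [0.5976 0.1122 0.0146] a 2.60 tiltz [-8.e-04 -4.e-04 -1.e+00]
turn z units 0.0000 (deg -0.00)
shift units now-axes [0.007 0.013 0.003]
clock: 29.13
tool_pos: [0.5982, 0.1127, 0.0153]
eef_rot: [-0.023, 1.0, 0.0, 0.0]
contact_force: [-0.1, -0.4, 1.1]
opening: 0.493
finger_force: 40.0
clock: 29.55
tool_pos: [0.5987, 0.1126, 0.0876]
eef_rot: [-0.023, 1.0, 0.0, 0.001]
contact_force: [1.1, 0.2, -1.2]
opening: 0.491
finger_force: 40.0
pos [0.5987 0.1126 0.0876] a 2.59 tiltz [ 2.2e-03  7.0e-04 -1.0e+00]
turn z units 0.0005 (deg -0.09)
shift units now-axes [  2.157 -16.702   0.288]
```

```bash
python3 -m pendant '[[0.12,-0.93,0,0,0,0],[0.12,-0.93,0,0,0,0],[0.12,-0.93,0,0,0,0],[0.12,-0.93,0,0,0,0],[0.12,-0.93,0,0,0,0]]' >/dev/null
python3 -m pendant '[[0.12,-0.93,0,0,0,0],[0.12,-0.93,0,0,0,0],[0.12,-0.93,0,0,0,0],[0.12,-0.93,0,0,0,0],[0.12,-0.93,0,0,0,0]]' | grep open
python3 -m pendant '[[0.12,-0.93,0,0,0,0],[0.12,-0.93,0,0,0,0],[0.12,-0.93,0,0,0,0],[0.12,-0.93,0,0,0,0],[0.12,-0.93,0,0,0,0]]' >/dev/null
python3 -m pendant '[[0.12,-0.93,0,0,0,0],[0.12,-0.93,0,0,0,0],[0.12,-0.93,0,0,0,0],[0,0,0,0,0,0],[0,0,0,0,0,0]]'
python3 -c "
from h import *
go((.5637,-.307,.02),2.5)"
```

```text
opening: 0.489
clock: 31.22
tool_pos: [0.562, -0.3103, 0.0851]
eef_rot: [-0.021, 1.0, -0.0, -0.0]
contact_force: [-1.0, 0.5, -0.3]
opening: 0.491
finger_force: 40.0
pos [ 0.562  -0.3103  0.0851] a 2.38 tiltz [-5.e-04 -1.e-03 -1.e+00]
turn z units -0.0007 (deg 0.12)
shift units now-axes [-0.075  0.132  2.603]
```

```bash
python3 -m pendant '[[-0.075,0.132,0.6,0,0,0],[0,0,0.8,0,0,0],[0,0,0.8,0,0,0],[0,0,0.2,0,0,0],[0,0,0,0,0,0]]' >/dev/null
python3 -m pendant '[[0,0,0,0,0,0],[0,0,0,0,0,0]]' 
python3 -c "
from h import *
go((.5637,-.307,.0075),2.5)"
```

```text
clock: 31.8
tool_pos: [0.5658, -0.3041, 0.0259]
eef_rot: [-0.023, 1.0, -0.0, 0.001]
contact_force: [0.1, -0.3, -1.6]
opening: 0.493
finger_force: 40.0
pos [ 0.5658 -0.3041  0.0259] a 2.65 tiltz [ 0.0019  0.     -1.    ]
turn z units 0.0008 (deg -0.15)
shift units now-axes [ 0.091 -0.111  0.737]
```

```bash
python3 -m pendant '[[0.07,-0.08,0.3,0,0,0],[0,0,0.3,0,0,0],[0,0,0,0,0,0],[0,0,0,0,0,0]]' | grep -E 'pos|contact'
python3 -m pendant '[[0,0,0.08,0,0,0],[0,0,0,0,0,0]]' | grep -E 'pos|contact'
python3 -m pendant '[[0,0,0.05,0,0,0],[0,0,0,0,0,0]]' | grep -E 'pos|contact'
```

```text
tool_pos: [0.5625, -0.3069, 0.0094]
contact_force: [1.2, 0.9, -1.9]
tool_pos: [0.5631, -0.3068, 0.0078]
contact_force: [1.0, -0.7, -1.2]
tool_pos: [0.5633, -0.3068, 0.0073]
contact_force: [-1.5, 0.9, 3.8]
```

Contact felt. I'll release, lift and go to the silver plaque.

```bash
python3 -m pendant '[[0,0,0,0,0,0],[0,0,0,0,0,0],[0,0,0,0,0,0],[0,0,-0.6,0,0,0],[0,0,-0.8,0,0,0]]' 0.3 >/dev/null
python3 -m pendant '[[0,0,-0.8,0,0,0],[0,0,-0.5,0,0,0],[-0.1,0.95,0,0,0,0],[-0.1,0.95,0,0,0,0],[-0.1,0.95,0,0,0,0]]' >/dev/null
python3 -m pendant '[[-0.1,0.95,0,0,0,0],[-0.1,0.95,0,0,0,0],[-0.1,0.95,0,0,0,0],[-0.1,0.95,0,0,0,0],[-0.1,0.95,0,0,0,0]]' >/dev/null
python3 -m pendant '[[-0.1,0.95,0,0,0,0],[-0.1,0.95,0,0,0,0],[-0.1,0.95,0,0,0,0],[-0.1,0.95,0,0,0,0],[0,0,0,0,0,0]]' 
python3 -m pendant '[[0,0,0,0,0,0]]'  >/dev/null
python3 -c "
from h import *
go((.6002,.0345,.0145),2.6)"
```

```text
clock: 34.13
tool_pos: [0.581, -0.013, 0.0756]
eef_rot: [-0.027, 1.0, 0.003, 0.001]
contact_force: [0.5, 0.8, 0.1]
opening: 0.651
finger_force: 0.0
pos [ 0.5804 -0.0189  0.075 ] a 2.80 tiltz [ 1.e-03  9.e-04 -1.e+00]
turn z units 0.0011 (deg -0.20)
shift units now-axes [-0.892  2.091  2.422]
```

```bash
python3 -m pendant '[[-0.3,0.7,0,0,0,0.0011],[-0.3,0.7,0,0,0,0],[-0.3,0.7,0,0,0,0],[0,0,0,0,0,0],[0,0,0,0,0,0]]' >/dev/null
python3 -m pendant '[[0,0,0.8,0,0,0],[0,0,0.6,0,0,0],[0,0,0,0,0,0],[0,0,0,0,0,0]]' >/dev/null
python3 -c "
from h import *
go((.6002,.0345,.0145),2.6)"
```

```text
pos [0.5994 0.03   0.0387] a 2.27 tiltz [-0.0023 -0.0021 -1.    ]
turn z units -0.0018 (deg 0.33)
shift units now-axes [-0.043  0.181  0.966]
```

```bash
python3 -m pendant '[[-0.04,0.18,0,0,0,-0.0015],[0,0,0,0,0,0],[0,0,0.48,0,0,0],[0,0,0.48,0,0,0],[0,0,0,0,0,0]]' >/dev/null
python3 -m pendant '[[0,0,0,0,0,0]]' >/dev/null
python3 -c "
from h import *
go((.6002,.0345,.0145),2.6)"
```

```text
pos [0.6002 0.0369 0.014 ] a 2.69 tiltz [-2.2e-03 -7.0e-04 -1.0e+00]
turn z units 0.0005 (deg -0.09)
shift units now-axes [ 0.006 -0.097 -0.018]
```

```bash
python3 -m pendant '[[0,-0.09,0,0,0,0],[0,0,0,0,0,0],[0,0,0,0,0,0]]' >/dev/null
python3 -c "
from h import *
go((.6002,.0345,.0145),2.6)"
python3 -m pendant '[[0,0,0,0,0,0],[0,0,0,0,0,0],[0,0,0,0,0,0],[0,0,0,0,0,0],[0,0,0,0,0,0]]' -1 40 
python3 -m pendant '[[0,0,-0.2,0,0,0],[0,0,-0.5,0,0,0],[0,0,-0.8,0,0,0],[0,0,-0.8,0,0,0],[0,0,-0.5,0,0,0]]'
python3 -c "
from h import *
go((.4659,-.266,.08),2.5)"
```

```text
pos [0.6014 0.0346 0.0154] a 2.65 tiltz [ 3.e-04 -1.e-04 -1.e+00]
turn z units 0.0003 (deg -0.05)
shift units now-axes [ 0.047 -0.003  0.037]
clock: 36.13
tool_pos: [0.6014, 0.0349, 0.0154]
eef_rot: [-0.023, 1.0, 0.0, 0.0]
contact_force: [-0.7, -0.1, 1.7]
opening: 0.494
finger_force: 40.0
clock: 36.55
tool_pos: [0.6019, 0.0353, 0.0877]
eef_rot: [-0.023, 1.0, 0.0, 0.001]
contact_force: [0.3, 0.6, -1.3]
opening: 0.493
finger_force: 40.0
pos [0.6019 0.0353 0.0877] a 2.68 tiltz [ 2.2e-03  7.0e-04 -1.0e+00]
turn z units 0.0010 (deg -0.18)
shift units now-axes [  5.999 -11.783   0.289]
```

```bash
python3 -m pendant '[[0.46,-0.9,0,0,0,0],[0.46,-0.9,0,0,0,0],[0.46,-0.9,0,0,0,0],[0.46,-0.9,0,0,0,0],[0.46,-0.9,0,0,0,0]]' >/dev/null
python3 -m pendant '[[0.46,-0.9,0,0,0,0],[0.46,-0.9,0,0,0,0],[0.46,-0.9,0,0,0,0],[0.46,-0.9,0,0,0,0],[0.46,-0.9,0,0,0,0]]' | grep open
python3 -m pendant '[[0.46,-0.9,0,0,0,0],[0.46,-0.9,0,0,0,0],[0.46,-0.9,0,0,0,0],[0,0,0,0,0,0],[0,0,0,0,0,0]]'
python3 -c "
from h import *
go((.4659,-.266,.022),2.5)"
```

```text
opening: 0.498
clock: 37.8
tool_pos: [0.4645, -0.2661, 0.0855]
eef_rot: [-0.021, 1.0, -0.0, -0.0]
contact_force: [0.3, 0.8, -1.7]
opening: 0.491
finger_force: 40.0
pos [ 0.4645 -0.2661  0.0855] a 2.45 tiltz [-4.e-04 -9.e-04 -1.e+00]
turn z units -0.0003 (deg 0.05)
shift units now-axes [-0.057  0.004  2.539]
```

```bash
python3 -m pendant '[[-0.057,0,0.6,0,0,0],[0,0,0.8,0,0,0],[0,0,0.8,0,0,0],[0,0,0.3,0,0,0],[0,0,0,0,0,0]]' >/dev/null
python3 -m pendant '[[0,0,0,0,0,0],[0,0,0,0,0,0]]' 
python3 -c "
from h import *
go((.4659,-.266,.0075),2.5)"
```

```text
clock: 38.38
tool_pos: [0.4679, -0.2637, 0.0237]
eef_rot: [-0.024, 1.0, -0.0, 0.001]
contact_force: [0.2, -0.9, -0.7]
opening: 0.495
finger_force: 40.0
pos [ 0.4679 -0.2637  0.0237] a 2.72 tiltz [ 1.7e-03 -1.0e-04 -1.0e+00]
turn z units 0.0012 (deg -0.22)
shift units now-axes [ 0.087 -0.087  0.647]
```

```bash
python3 -m pendant '[[0.07,-0.07,0.3,0,0,0],[0,0,0.24,0,0,0],[0,0,0,0,0,0],[0,0,0,0,0,0]]' | grep -E 'pos|contact'
python3 -m pendant '[[0,0,0.07,0,0,0],[0,0,0,0,0,0]]' | grep -E 'pos|contact'
python3 -m pendant '[[0,0,0.04,0,0,0],[0,0,0,0,0,0]]' | grep -E 'pos|contact'
```

```text
tool_pos: [0.465, -0.266, 0.0089]
contact_force: [-0.6, -0.7, -1.7]
tool_pos: [0.4655, -0.266, 0.0075]
contact_force: [0.4, 1.1, -1.7]
tool_pos: [0.4654, -0.266, 0.0074]
contact_force: [-1.1, 0.6, 7.1]
```

```bash
python3 -m pendant '[[0,0,0,0,0,0],[0,0,0,0,0,0],[0,0,0,0,0,0],[0,0,-0.6,0,0,0],[0,0,-0.8,0,0,0]]' 0.3 >/dev/null
python3 -m pendant '[[0,0,-0.8,0,0,0],[0,0,-0.5,0,0,0],[-0.57,0.83,0,0,0,0],[-0.57,0.83,0,0,0,0],[-0.57,0.83,0,0,0,0]]' >/dev/null
python3 -m pendant '[[-0.57,0.83,0,0,0,0],[-0.57,0.83,0,0,0,0],[-0.57,0.83,0,0,0,0],[-0.57,0.83,0,0,0,0],[-0.57,0.83,0,0,0,0]]' >/dev/null
python3 -m pendant '[[-0.57,0.83,0,0,0,0],[-0.57,0.83,0,0,0,0],[0,0,0,0,0,0],[0,0,0,0,0,0]]' >/dev/null
python3 -c "
from h import *
go((.6039,-.0434,.0145),2.6)"
```

```text
pos [ 0.5984 -0.0501  0.0739] a 2.84 tiltz [ 5.0e-04  1.2e-03 -1.0e+00]
turn z units 0.0013 (deg -0.24)
shift units now-axes [-0.231  0.252  2.376]
```

```bash
python3 -m pendant '[[-0.231,0.252,0,0,0,0.0013],[0,0,0,0,0,0],[0,0,0.8,0,0,0],[0,0,0.6,0,0,0],[0,0,0,0,0,0]]' >/dev/null
python3 -m pendant '[[0,0,0,0,0,0],[0,0,0,0,0,0]]' >/dev/null
python3 -c "
from h import *
go((.6039,-.0434,.0145),2.6)"
```

```text
pos [ 0.6037 -0.0459  0.0396] a 2.39 tiltz [ 6.e-04  1.e-04 -1.e+00]
turn z units -0.0011 (deg 0.21)
shift units now-axes [-0.013  0.1    1.003]
```

```bash
python3 -m pendant '[[-0.01,0.09,0,0,0,-0.001],[0,0,0.5,0,0,0],[0,0,0.48,0,0,0],[0,0,0,0,0,0],[0,0,0,0,0,0]]' >/dev/null
python3 -c "
from h import *
go((.6039,-.0434,.0145),2.6)"
python3 -m pendant '[[0,0,0,0,0,0],[0,0,0,0,0,0],[0,0,0,0,0,0],[0,0,0,0,0,0],[0,0,0,0,0,0]]' -1 40 
python3 -m pendant '[[0,0,-0.2,0,0,0],[0,0,-0.5,0,0,0],[0,0,-0.8,0,0,0],[0,0,-0.8,0,0,0],[0,0,-0.5,0,0,0]]'
python3 - <<'E'
from h import *
go((.4696,-.356,.08),2.5)
im,_=optics.snapshot("top"); cv2.imwrite("pics/t4.png",cv2.resize(im[190:300,400:510],None,fx=5,fy=5,interpolation=2))
E
```

```text
pos [ 0.6029 -0.0433  0.0133] a 2.63 tiltz [-1.7e-03 -2.0e-04 -1.0e+00]
turn z units 0.0002 (deg -0.03)
shift units now-axes [-0.04  -0.008 -0.046]
clock: 42.05
tool_pos: [0.6033, -0.0433, 0.0143]
eef_rot: [-0.023, 1.0, -0.0, -0.0]
contact_force: [-0.5, 0.3, -2.0]
opening: 0.494
finger_force: 40.0
clock: 42.47
tool_pos: [0.6046, -0.043, 0.0873]
eef_rot: [-0.023, 1.0, 0.0, 0.001]
contact_force: [-0.2, 0.6, -1.7]
opening: 0.492
finger_force: 40.0
pos [ 0.6046 -0.043   0.0873] a 2.62 tiltz [ 2.9e-03  4.0e-04 -1.0e+00]
turn z units 0.0007 (deg -0.12)
shift units now-axes [  5.966 -12.262   0.271]
```

View pics/t4.png

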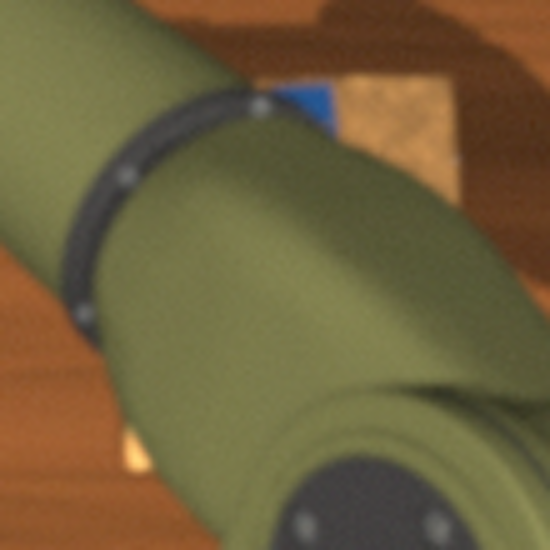

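The arm hides most of the cork here. A blue end of the brass plaque shows at (300,110), as expected. I'll check from the side during the next move.

```bash
python3 -m pendant '[[0.46,-0.94,0,0,0,0],[0.46,-0.94,0,0,0,0],[0.46,-0.94,0,0,0,0],[0.46,-0.94,0,0,0,0],[0.46,-0.94,0,0,0,0]]' >/dev/null
python3 -m pendant '[[0.46,-0.94,0,0,0,0],[0.46,-0.94,0,0,0,0],[0.46,-0.94,0,0,0,0],[0.46,-0.94,0,0,0,0],[0.46,-0.94,0,0,0,0]]' | grep open
python3 -m pendant '[[0.46,-0.94,0,0,0,0],[0.46,-0.94,0,0,0,0],[0.46,-0.94,0,0,0,0],[0,0,0,0,0,0],[0,0,0,0,0,0]]'
python3 - <<'E'
from h import *
go((.4696,-.356,.022),2.5)
im,_=optics.snapshot("side"); cv2.imwrite("pics/s4.png",cv2.resize(im[240:400,220:400],None,fx=3.5,fy=3.5,interpolation=2))
E
```

```text
opening: 0.495
clock: 43.77
tool_pos: [0.4667, -0.3573, 0.0841]
eef_rot: [-0.021, 1.0, -0.0, -0.001]
contact_force: [-0.0, 0.8, -1.4]
opening: 0.495
finger_force: 40.0
pos [ 0.4667 -0.3573  0.0841] a 2.37 tiltz [-1.1e-03 -7.0e-04 -1.0e+00]
turn z units -0.0007 (deg 0.13)
shift units now-axes [-0.122  0.047  2.483]
```

View pics/s4.png

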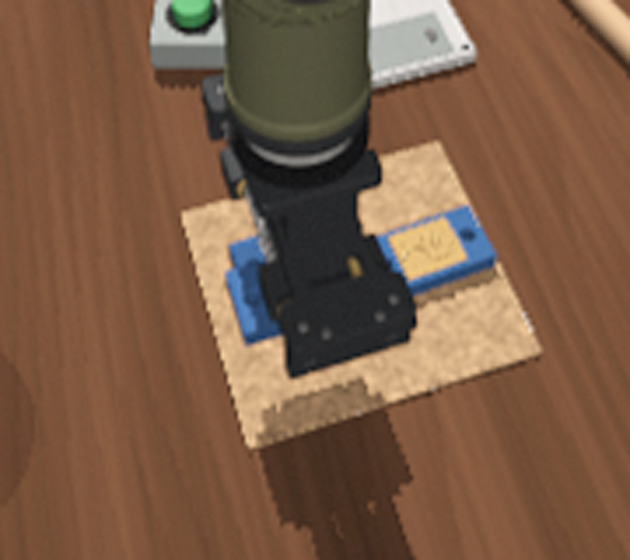

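Brass lies flat on the cork at (430,250), the silver plaque's corner shows behind the gripper at (240,250), and the target area is clear.

```bash
python3 -m pendant '[[-0.122,0.03,0.6,0,0,0],[0,0,0.8,0,0,0],[0,0,0.8,0,0,0],[0,0,0.3,0,0,0],[0,0,0,0,0,0]]' >/dev/null
python3 -m pendant '[[0,0,0,0,0,0],[0,0,0,0,0,0]]' 
python3 -c "
from h import *
go((.4696,-.356,.0065),2.5)"
```

```text
clock: 44.4
tool_pos: [0.4722, -0.3539, 0.0226]
eef_rot: [-0.023, 1.0, -0.0, 0.001]
contact_force: [-0.6, 0.0, -1.6]
opening: 0.497
finger_force: 40.0
pos [ 0.4722 -0.3539  0.0226] a 2.67 tiltz [ 1.5e-03 -1.0e-04 -1.0e+00]
turn z units 0.0010 (deg -0.17)
shift units now-axes [ 0.111 -0.08   0.645]
```

```bash
python3 -m pendant '[[0.09,-0.07,0.25,0,0,0],[0,0,0.24,0,0,0],[0,0,0,0,0,0],[0,0,0,0,0,0]]' | grep -E 'pos|contact'
python3 -m pendant '[[0,0,0.08,0,0,0],[0,0,0,0,0,0]]' | grep -E 'pos|contact'
python3 -m pendant '[[0,0,0.05,0,0,0],[0,0,0,0,0,0]]' | grep -E 'pos|contact'
```

```text
tool_pos: [0.4687, -0.3563, 0.0094]
contact_force: [0.5, 0.2, -1.9]
tool_pos: [0.4691, -0.3562, 0.0076]
contact_force: [-0.5, 0.2, -3.1]
tool_pos: [0.469, -0.3561, 0.0064]
contact_force: [-0.1, -0.9, -2.9]
```

```bash
python3 -m pendant '[[0,0,0.03,0,0,0],[0,0,0,0,0,0]]' | grep -E 'pos|contact'
python3 -m pendant '[[0,0,0,0,0,0],[0,0,0,0,0,0],[0,0,0,0,0,0],[0,0,-0.6,0,0,0],[0,0,-0.8,0,0,0]]' 0.3 >/dev/null
python3 -m pendant '[[0,0,-0.8,0,0,0],[0,0,-1,0,0,0],[0,0,-1,0,0,0],[0,0,-1,0,0,0],[0,0,-1,0,0,0]]' >/dev/null
python3 -m pendant '[[0,0.95,0,0,0,0],[0,0.95,0,0,0,0],[0,0.95,0,0,0,0],[0,0.95,0,0,0,0],[0,0.95,0,0,0,0]]' >/dev/null
python3 -m pendant '[[0,0.95,0,0,0,0],[0,0.95,0,0,0,0],[0,0.95,0,0,0,0],[0,0.95,0,0,0,0],[0,0.95,0,0,0,0]]' >/dev/null
python3 -m pendant '[[0,0.95,0,0,0,0],[0,0.95,0,0,0,0],[0,0.95,0,0,0,0],[0,0,0,0,0,0],[0,0,0,0,0,0]]'
python3 - <<'E'
from h import *
im,_=optics.snapshot("side"); cv2.imwrite("pics/s5.png",cv2.resize(im[130:400,200:470],None,fx=2.2,fy=2.2,interpolation=2))
E
```

```text
tool_pos: [0.4691, -0.3562, 0.0062]
contact_force: [-1.7, 1.2, 2.5]
clock: 47.32
tool_pos: [0.4551, -0.0465, 0.1609]
eef_rot: [-0.025, 1.0, 0.0, 0.0]
contact_force: [-0.2, -0.2, 0.5]
opening: 0.651
finger_force: 0.0
```

View pics/s5.png

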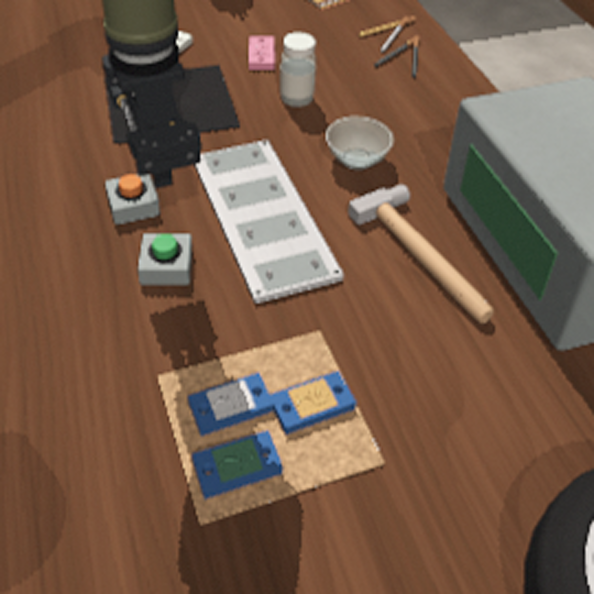

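All three lie on the cork, with brass close to silver near (273,402). I'll measure positions and heights.

Run:
```python
from h import *
np.set_printoptions(precision=1,suppress=True)
im,d=optics.snapshot("side"); h,s,v=hsv(im); c0,f,T=cal("side")
vv,uu=np.mgrid[:400,:640]
X=np.stack([(uu-c0["cx"])/f*d,-(vv-c0["cy"])/f*d,-d],-1)@T[:3,:3].T+T[:3,3]
roi=(uu>260)&(uu<380)&(vv>290)&(vv<370)
M=dict(brass=(abs(h-20)<8)&(s>100)&(X[...,2]>.012),silver=(s<60)&(v>90),enamel=(abs(h-75)<20)&(s>70))
for k,m in M.items():
    for c in blobs(m&roi,80): 
        q=rect("side",c,.019); b=(abs(h-107)<14)&(s>120)&roi&(np.hypot(X[...,0]-q[5]/1e3,X[...,1]-q[6]/1e3)<.044)
        t=np.radians(2.5); l=(X[b][:,0]-q[5]/1e3)*np.cos(t)+(X[b][:,1]-q[6]/1e3)*np.sin(t); z=X[b][:,2]*1e3
        print(k,q,"z far/near",[np.percentile(z[g],[50,75,90]) for g in(l>.024,l<-.024)])
im,_=optics.snapshot("top"); cv2.imwrite("pics/t5.png",cv2.resize(im[195:295,410:510],None,fx=5,fy=5,interpolation=2))
```

```text
brass [ 566.9 -310.4   41.7   33.5    5.1  567.2 -310.2] z far/near [array([17.7, 18.6, 19.3]), array([17.8, 18.4, 19.5])]
silver [ 481.7 -284.9   46.9   41.5    3.6  481.2 -285.6] z far/near [array([17.3, 18.6, 19.4]), array([17.7, 18.5, 19.3])]
enamel [ 468.4 -356.9   43.7   36.     2.6  468.5 -356.8] z far/near [array([17.7, 18.7, 19.5]), array([17.7, 18.6, 19.5])]
```

View pics/t5.png

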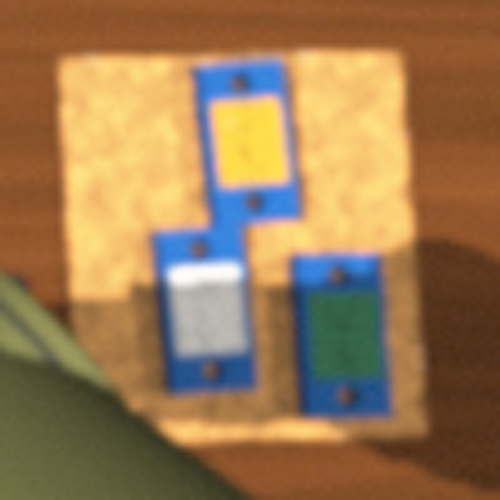

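All three lie flat, with tops at 18 mm and no overlap. Silver was nudged up beside brass but is entirely on the cork. The arm is clear, so I'll hand in.

```bash
python3 -c "
from h import *
print(r.finish_job())"
```

```text
the job is handed in; nothing more can be done
None
```

I put the three plaques present (silver, brass and enamel) home on the pins, clicked the green key and then the amber key, then laid them flat, relief up, on the cork board and handed the job in. Silver ended about 2 cm from where I set it, close against brass. The bowl, hammer and jar were not touched.

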